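Make up two weld kits on their boards

ROBOT

A 7-joint arm with a two-finger parallel gripper is mounted at the origin on a cart in front of the work surface, level with it; the furniture and walls round the work are solid. World frame = base frame: x ahead of the robot, y to its left, z up, the work surface at z = 0. Lengths are in m, angles in rad, forces in N, time in s.
With the tool pointing down it reaches from about 0.35 to 0.9 m from the base axis. Payload 8.1 kg.
Tool frame: the origin (TCP) lies at the very end of the fingers, on their centre line; the grasp point (between the pads) lies 19 mm behind it; z points along the fingers, x is the direction in which the jaws open and shut, and the axes are right-handed (so a half turn about z gives the same grasp; the last joint's range is limited). The gripper opens to 92 mm and grips with 3 to 60 N. Pads are 19 mm wide; open, the fingers measure 130 mm over their backs; the gripper's body (75 mm by 190 mm) begins 47 mm behind the grasp point.
Start: joints at [1.101, 0.434, 0.025, 1.573, -0.012, 1.134, -0.075], TCP at [0.224, -0.583, 0.199] pointing down, gripper open.
Joint ranges: [-2.62, 2.62], [-0.44, 2.09], [-1.27, 1.32], [0.08, 2.57], [-1.32, 4.46], [0.12, 2], [-2.74, 2.74]. Speed limits (rad/s): [2.22, 2.22, 3.01, 3.01, 3.14, 3.14, 3.14].

INTERFACE

Orientations are given as a rotation vector (axis times angle).
In Python, from cell import status, viewer, arm gives the robot as it stands.
- The arm moves only by the tool jog_arm, never from a script. Its argument "commands" is text: rows parted by semicolons, each of 7 numbers parted by spaces: the closure, from -1 (fully open) to 1 (shut), then the shift along the world's x, y, z normalised to -1 to 1, where 1 is 0.3 m, then the turn, a rotation vector about the world's x, y, z normalised to -1 to 1, where 1 is 2 pi rad. In form: jaw dx dy dz wx wy wz; .... A call has exactly 5 rows; each row shifts and turns the commanded pose from where the row before left it; what a row does not reach is not made up. A row lasts 1/10 s, in which the tool goes at most 50 mm and 8.59 degrees, less where a joint would pass 70% of its speed; a pose out of reach is approached as far as the arm can. A call with a number of a shift or a turn outside -1 to 1 is refused whole. A call with a gripper value outside its range is refused whole. The fingers move at their own pace and stop on an object; "force" is the grip in N (left out, the last holds). Time passes only in rows, so rows that do not move let the fingers close, or fill a call up. It gives the time, the measured TCP pose, the force and the opening at its end, in the units of the state.
- status.observe(): the state, without advancing time (a new reading comes with each control period).
- viewer.get_image(name): name is "side" or "top"; returns a dict with "pixels" (400x640x3 uint8, red, green, blue), "z_map" (400x640 float32, m along the optical axis (not along the pixel's ray), 0 where there is no reading), "camera_matrix" (3x3 intrinsics, pixels), "k1" (the pictures are not rectified: a ray, as slopes to the right and down, at radius r is drawn at 1 + k1 r^2 times it, then the intrinsics apply), "R" (3x3) and "t" (3): a world point X has camera coordinates R X + t. Camera axes: x right, y down, z forward; pixel columns grow to the right and rows downward; lengths in m; the calibration is good to about 2 mm. A picture is of the moment at which its call begins.
- arm.sign_off(): hands the job in, once; it reports no verdict.
The state is a dict: "clock": time; "joints": joint angles; "dq": joint speeds; "joint_efforts": joint torques, N m; "position": TCP position; "ee_rot": TCP orientation; "force": force on the tool from outside, world axes, zero at the start; "ft_torque": the same for the moment, N m; "width": opening from 0.0 (shut) to 1.0 (fully open).
Only numpy, scipy, OpenCV 4.12 (cv2) and the standard library are available. Lean on these libraries where they do the work, as an engineer would, in place of code of your own. Each camera call takes 0.05 s, during which the arm holds its last target. There are 200 camera calls.

TASK

Make up the two weld kits on their plywood boards from the loose parts lying just behind the boards. The flanged-stub kit, on the square board: lay the drilled flange flat between the four steel pins, then stand the wide pipe upright on the middle of the flange. The levelling-foot kit, on the long board: slip the narrow pipe over the upright pin, stand the longer bolt on its head in the square pocket and lay the smaller nut flat in the round pocket; leave the shorter bolt and the larger nut where they are.

Things in the scene. Friction and masses are not known exactly. Their poses are not given: they have to be found in the camera images.
- flange_board: Fixed square plywood board, 130 x 130 mm, 15 mm thick, lying on the bench. Origin: centre of its underside; x and y along its edges, z up. Four upright steel pins, 10 mm thick and 16 mm tall above its top face, stand at x = +-34 mm, y = +-34 mm: the flange lies between them, centred on the origin (7 mm or more of play), and fingers fit between the pins in the middle of each side.
- foot_board: Fixed long plywood board, 86 mm (x) by 220 mm (y), 15 mm thick, lying on the bench. Origin: centre of its underside; z up. One upright steel pin in the middle (x = y = 0), 10 mm thick, its chamfered end 30 mm above the top face. A round pocket, 46 mm across and 5 mm deep, for the nut at x = 0, y = +70 mm; a square pocket, 38 x 38 mm and 5 mm deep, for the bolt's head at x = 0, y = -70 mm.
- flange: Loose grey steel flange, a disc 68 mm across and 10 mm thick with a middle hole and a ring of small holes, lying flat on the bench. (The one like it far back by the wall belongs to the room and cannot be taken.) About 0.24 kg. Origin: centre of its underside, z up.
- wide_pipe: Loose rusty pipe offcut, the wider and taller one: 42 mm outside diameter, 70 mm tall, standing upright on the bench, open at both ends. (The one like it far back by the wall belongs to the room and cannot be taken.) About 0.21 kg. Origin: centre of its lower end, z along its axis, up.
- narrow_pipe: Loose rusty pipe offcut, the narrower and shorter one: 34 mm outside diameter, bore 26 mm, 50 mm tall, standing upright on the bench, open at both ends. (The one like it far back by the wall belongs to the room and cannot be taken.) About 0.12 kg. Origin: centre of its lower end, z along its axis, up.
- long_bolt: Loose bright hexagon bolt, the longer one, 67 mm tall, standing on its head with the shank upright: head 18 mm across flats and 7 mm high, shank 12 mm thick. About 0.07 kg. Origin: centre of the head's underside on the bench, z up along the shank.
- small_nut: Loose bright hexagon nut, the smaller one, 24 mm across flats, 27 mm across corners, 13 mm high, lying flat on the bench. About 0.03 kg. Origin: centre of its underside, z up; its own x axis is square to a pair of flats (so are the directions 60 degrees either way).
- short_bolt: Loose bright hexagon bolt, the shorter one, 52 mm tall, standing on its head; otherwise like the longer one. (Another like it far back by the wall belongs to the room.) Not part of either kit: stays where it is. Origin: centre of the head's underside, z up.
- large_nut: Loose bright hexagon nut, the larger one, 30 mm across flats, 16 mm high, lying flat. Not part of either kit: stays where it is. Origin: centre of its underside, z up.
Not all that is in view belongs to the job. What is shaped like the flange_board but green is not meant.

How it is judged:
By the outcome, as a careful person would: the job done as asked, in the order asked, and still so for the second after the job is handed in, with the robot touching nothing.
It also fails if it takes over 136 s, if anything falls off the work surface, if the arm or the gripper's body presses on something with over 40 N, if the wrist force passes 120 N, or if a joint passes its speed limit or range.

## Working session

There is one attempt and no reset: what is moved stays moved. The work goes in short steps, Python scripts to look and compute and a tool call to move; the robot and the scene stay as the last step left them, time stands still between calls to the robot, and variables do not carry over. Pictures are saved under pics/ and viewed, about 12 in all and at most 16, crops included, and the job is handed in when it is done.

Besides the shell and the picture viewer there is one more tool, called after "Request:" as name(argument=value, ...) on one line, values as JSON. jog_arm: Moves the arm, as the interface text tells. Scaled input: -1 to 1 covers 0.3 m each way for a shift and 2 pi rad each way for a turn. Its arguments: {"type":"object","properties":{"commands":{"type":"string"},"force":{"type":"number"}},"required":["commands"]}

```bash
ls; mkdir -p pics
python3 - <<'E'
from cell import status, viewer
import cv2
print(status.observe())
for n in("top","side"):
    d=viewer.get_image(n); cv2.imwrite(f"pics/{n}0.png",d["pixels"][:,:,::-1]); print(n,d["camera_matrix"],d["k1"],d["R"],d["t"])
E
```

```text
pics
{'clock': 0.0, 'joints': array([ 1.10141149,  0.43520256,  0.02498973,  1.57409398, -0.0115808 ,
        1.13396864, -0.07512569]), 'dq': array([-0.00074448, -0.00017963, -0.00036846,  0.00034834, -0.00134821,
        0.00051663,  0.00061088]), 'joint_efforts': array([-1.39261294e-03, -6.67848945e+01,  9.84028950e-01, -3.14458537e+01,
       -6.06968324e-02,  4.28771158e-02,  1.82161334e-04]), 'position': array([ 0.22386932, -0.58295175,  0.19845908]), 'ee_rot': array([-2.58861519e+00,  1.77879500e+00,  2.11151898e-03]), 'force': array([-0.07009109,  0.18175854,  0.4288142 ]), 'ft_torque': array([ 0.06178973, -0.01320394, -0.04567877]), 'width': 0.9980694390973432}
top [[441.4942227    0.         315.08529023]
 [  0.         441.4942227  196.67737545]
 [  0.           0.           1.        ]] -0.09196543215013839 [[ 0.08398554 -0.9964652   0.00187879]
 [-0.97318442 -0.08242826 -0.21475025]
 [ 0.21414602  0.01620751 -0.97666719]] [0.05550485 0.55581113 1.28912266]
side [[517.84890389   0.         319.30462019]
 [  0.         517.84890389 200.18824251]
 [  0.           0.           1.        ]] -0.12868067735615182 [[-0.99956666 -0.0205078   0.02111667]
 [-0.02900873  0.56447874 -0.82493772]
 [ 0.00499774 -0.82519281 -0.56482904]] [0.53967404 0.01311847 1.64847905]
```

View pics/top0.png

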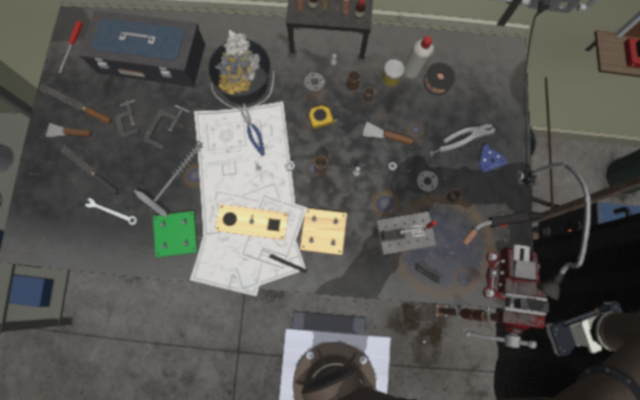

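View pics/side0.png

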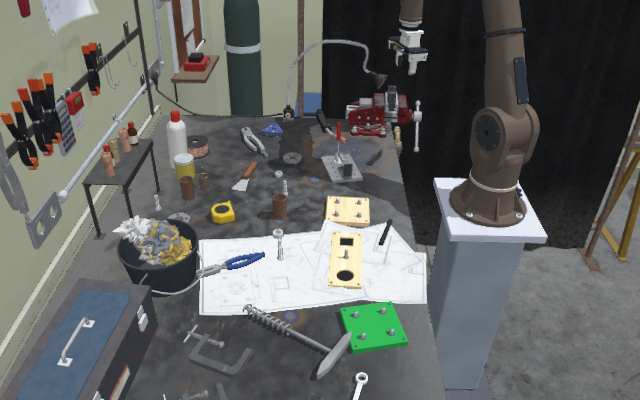

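Top view: boards are at (252,222) (foot) and (324,231) (flange); the green one at (175,233) is not meant. Candidates: flange (428,181), pipes (320,160) and (453,197), bolts near (357,170) and (290,166), nuts near (392,166). The back-row copies are at (314,81), (353,80), (369,94) and (334,60). Next I'll enlarge these and measure them.

```bash
cat > h.py <<'E'
import numpy as np, cv2
from cell import status, viewer
def get(n):
    d=viewer.get_image(n); K=d["camera_matrix"]; D=np.array([d["k1"],0,0,0,0.])
    h,w=d["z_map"].shape; u,v=np.meshgrid(np.arange(w),np.arange(h))
    s=cv2.undistortPoints(np.stack([u,v],-1).reshape(-1,1,2).astype(float),K,D).reshape(h,w,2)
    z=d["z_map"][...,None]; C=np.concatenate([s*z,z],-1)
    d["X"]=(C-d["t"])@d["R"]; d["X"][d["z_map"]==0]=np.nan
    d["ray"]=np.concatenate([s,np.ones((h,w,1))],-1)@d["R"]; d["c"]=-d["R"].T@d["t"]
    return d
def proj(d,P):
    return cv2.projectPoints(np.atleast_2d(P).astype(float),cv2.Rodrigues(d["R"])[0],d["t"],d["camera_matrix"],np.array([d["k1"],0,0,0,0.]))[0][:,0]
def onplane(d,u,v,z):
    r=np.array([cv2.remap(np.ascontiguousarray(d["ray"][...,i]),np.float32([[u]]),np.float32([[v]]),1)[0,0] for i in range(3)])
    return d["c"]+r*(z-d["c"][2])/r[2]
def crop(d,u0,v0,u1,v1,f,name):
    cv2.imwrite(name,cv2.resize(d["pixels"][v0:v1,u0:u1,::-1],None,fx=f,fy=f,interpolation=cv2.INTER_CUBIC))
def blobs(d,lo,hi,xr,yr,amin=3):
    X=d["X"]; m=(X[...,2]>lo)&(X[...,2]<hi)&(X[...,0]>xr[0])&(X[...,0]<xr[1])&(X[...,1]>yr[0])&(X[...,1]<yr[1])
    n,l,st,c=cv2.connectedComponentsWithStats(m.astype(np.uint8))
    for i in range(1,n):
        if st[i,4]>=amin:
            P=X[l==i]; print(c[i].round(1),st[i,4],"mean",P.mean(0).round(4),"min",P.min(0).round(3),"max",P.max(0).round(3))
E
python3 - <<'E'
from h import *
for n in("top","side"):
    d=get(n); print(n); blobs(d,.006,.12,(.3,.8),(-.45,.3),4)
    if n=="top": crop(d,200,130,480,260,2.8,"pics/t1.png")
    else: crop(d,220,110,400,300,3.1,"pics/s1.png")
    f=d["X"][...,2][(d["X"][...,0]>.3)&(d["X"][...,0]<.8)&(abs(d["X"][...,1])<.3)]; print(np.nanmedian(f))
E
```

```text
top
[284.2 123.8] 4 mean [0.7972 0.2251 0.0103] min [0.796 0.222 0.006] max [0.799 0.229 0.013]
[316.  125.3] 31 mean [0.7957 0.1198 0.0223] min [0.79  0.107 0.007] max [0.8   0.13  0.034]
[282.1 127.2] 8 mean [0.7848 0.231  0.0092] min [0.781 0.225 0.006] max [0.791 0.239 0.012]
[286. 131.] 5 mean [0.7731 0.217  0.0083] min [0.766 0.216 0.007] max [0.78  0.218 0.01 ]
[397.1 136.9] 191 mean [ 0.7811 -0.1477  0.0166] min [ 0.765 -0.198  0.006] max [ 0.799 -0.099  0.026]
[271.  133.2] 4 mean [0.7612 0.2654 0.0085] min [0.758 0.262 0.007] max [0.765 0.269 0.01 ]
[262.  147.3] 103 mean [0.7089 0.2889 0.0127] min [0.674 0.258 0.006] max [0.755 0.299 0.021]
[283.9 136.2] 8 mean [0.7545 0.2222 0.0079] min [0.748 0.215 0.006] max [0.762 0.229 0.01 ]
[447.3 139.2] 47 mean [ 0.7895 -0.3151  0.0132] min [ 0.777 -0.336  0.006] max [ 0.799 -0.299  0.021]
[279.5 139.5] 4 mean [0.7425 0.2355 0.0066] min [0.741 0.23  0.006] max [0.744 0.241 0.007]
[451.9 145.8] 194 mean [ 0.7677 -0.3304  0.0144] min [ 0.733 -0.399  0.006] max [ 0.8   -0.254  0.022]
[271.8 142.2] 4 mean [0.7307 0.2597 0.0073] min [0.
[... 7265 characters left out ...]
1 0.006] max [0.32  0.245 0.012]
[236.8 249. ] 4 mean [0.7636 0.2654 0.0066] min [0.762 0.261 0.006] max [0.766 0.271 0.008]
[281.6 254.9] 15 mean [0.6361 0.2972 0.0178] min [0.632 0.293 0.008] max [0.641 0.3   0.031]
[254.9 254.5] 77 mean [0.7093 0.2933 0.0128] min [0.684 0.276 0.006] max [0.741 0.3   0.019]
[303.8 256. ] 8 mean [0.5766 0.2871 0.0076] min [0.573 0.277 0.006] max [0.582 0.296 0.009]
[372.1 257.4] 11 mean [0.3899 0.2852 0.008 ] min [0.379 0.274 0.006] max [0.402 0.299 0.011]
[312.6 257.4] 5 mean [0.5524 0.2904 0.0064] min [0.549 0.284 0.006] max [0.557 0.297 0.007]
[319.5 257. ] 4 mean [0.5336 0.2887 0.007 ] min [0.529 0.285 0.006] max [0.538 0.292 0.008]
0.002608898187859109
```

View pics/t1.png

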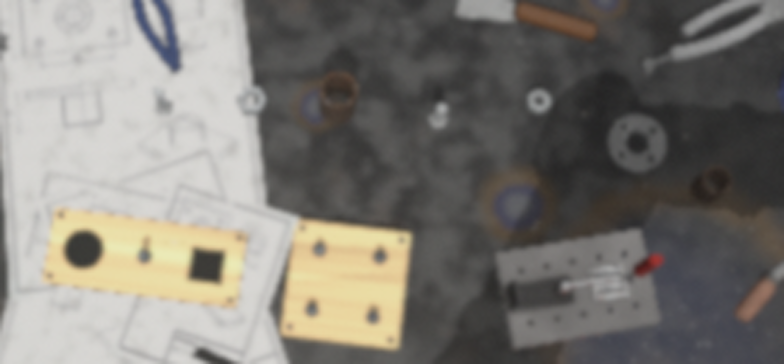

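View pics/s1.png

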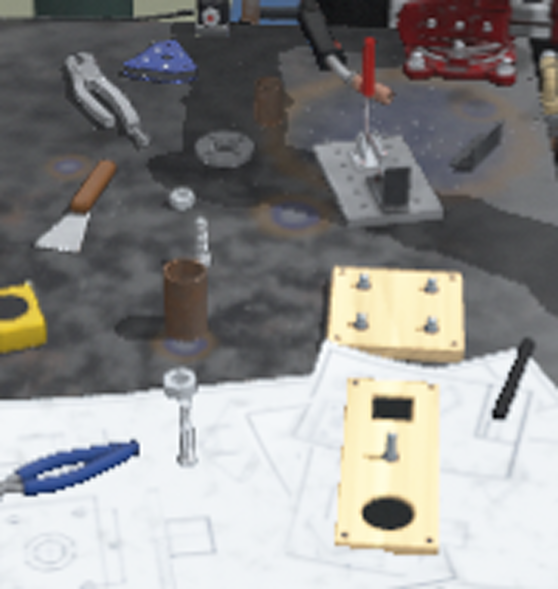

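Top crop: nuts at top px (290,166), wider, and (392,166), smaller. Short bolt is at (357,170), wide pipe (320,160), narrow pipe (453,197), flange (428,181). Side crop shows the long bolt at about (280,250), standing on the drawing; in the depth it is 72 mm tall at (.638,.288), against 55 mm for the other bolt. Now fitting silhouettes for position.

```bash
cat > fit.py <<'E'
from h import *
from scipy.optimize import fsolve
OB=dict(flange=(.645,-.250,.034,.010),wide=(.660,.095,.021,.070),narrow=(.597,-.330,.017,.050),lbolt=(.638,.288,.006,.067),snut=(.684,-.135,.0128,.013),sbolt=(.651,-.022,.006,.052),lnut=(.656,.193,.016,.016))
def cyl(d,x,y,r,h,t):
    a=np.linspace(0,2*np.pi,40); P=np.vstack([np.c_[x+r*np.cos(a),y+r*np.sin(a),0*a+z] for z in (t,h)])
    hull=cv2.convexHull(proj(d,P).astype(np.float32)); m=cv2.moments(hull)
    return np.array([m["m10"],m["m01"]])/m["m00"],m["m00"]
def fit(d,x,y,r,h,t=None,off=.0024):
    t=t or max(h/2,.006); X=d["X"]
    if r<.01: t=.02
    m=(X[...,2]>t+off)&(np.hypot(X[...,0]-x,X[...,1]-y)<r+.022)
    if r in(.021,.017):  # fill bore
        m=cv2.morphologyEx(m.astype(np.uint8),cv2.MORPH_CLOSE,np.ones((9,9)))>0
    n,l,st,c=cv2.connectedComponentsWithStats(m.astype(np.uint8)); i=1+np.argmax(st[1:,4])
    p=fsolve(lambda p:cyl(d,p[0],p[1],r,h,t)[0]-c[i],(x,y)); return p,st[i,4],cyl(d,x,y,r,h,t)[1]
def board(d,box,z=.015):
    hsv=cv2.cvtColor(d["pixels"],cv2.COLOR_RGB2HSV); u0,v0,u1,v1=box
    m=((hsv[...,0]>12)&(hsv[...,0]<32)&(hsv[...,1]>50)&(hsv[...,2]>120)).astype(np.uint8)
    k=np.zeros_like(m); k[v0:v1,u0:u1]=m[v0:v1,u0:u1]
    n,l,st,c=cv2.connectedComponentsWithStats(k); i=1+np.argmax(st[1:,4]); k=l==i
    r=d["ray"][k]; P=(d["c"]+r*((z-d["c"][2])/r[:,2])[:,None])[:,:2]
    (c,s,a)=cv2.minAreaRect((P*1000).astype(np.float32)); return np.round(c,1),np.round(s,1),round(a,1)
E
python3 - <<'E'
from fit import *
for n in("top","side"):
    d=get(n); print(n)
    for k,v in OB.items():
        p,a,b=fit(d,*v); print(k,p.round(4),a,round(b))
    bx=((205,195,293,245),(295,200,355,262)) if n=="top" else ((325,228,366,292),(322,192,374,228))
    for b in bx: print(board(d,b))
E
```

```text
top
flange [ 0.6435 -0.2518] 215 342
wide [0.6604 0.0939] 176 179
narrow [ 0.598  -0.3338] 125 120
lbolt [0.6418 0.2934] 26 28
snut [ 0.6853 -0.1349] 32 52
sbolt [ 0.654 -0.023] 19 22
lnut [0.6566 0.1935] 53 81
(array([463.4, 295.2]), array([219.8,  86.7]), 87.4)
(array([452.7,  69. ]), array([137.2, 136.6]), 87.7)
side
flange [ 0.6427 -0.2538] 100 158
wide [0.658  0.0953] 218 224
narrow [ 0.596  -0.3349] 84 87
lbolt [0.6408 0.2936] 65 70
snut [ 0.6823 -0.1371] 25 36
sbolt [ 0.6524 -0.0234] 35 38
lnut [0.656 0.194] 64 84
(array([465.3, 300.2]), array([228.4,  82.2]), 87.5)
(array([453.4,  76.4]), array([154.3, 133.3]), 87.6)fit.py:15: RuntimeWarning: The iteration is not making good progress, as measured by the 
 improvement from the last ten iterations.
  p=fsolve(lambda p:cyl(d,p[0],p[1],r,h,t)[0]-c[i],(x,y)); return p,st[i,4],cyl(d,x,y,r,h,t)[1]
```

Run:
```python
from fit import *
d=get("top")
for u,v in((83,249),(206,265)):print("pocket",onplane(d,200+u/2.8,130+v/2.8,.015)[:2].round(4))
P=np.array([onplane(d,200+u/2.8,130+v/2.8,.025) for u,v in((319,244),(380,252),(312,305),(372,312))]);print("pins top",P.round(3)[:,:2].tolist(),P.mean(0).round(4))
s=get("side")
P=np.array([onplane(s,220+u/3.1,110+v/3.1,.028) for u,v in((364,281),(432,285),(362,321),(432,325))]);print("pins side",P.round(3)[:,:2].tolist(),P.mean(0).round(4))
for u,v in((392,408),(388,513)):print("pocket",onplane(s,220+u/3.1,110+v/3.1,.015)[:2].round(4))
```

```text
pocket [0.4652 0.3639]
pocket [0.4591 0.2245]
pins top [[0.492, 0.101], [0.488, 0.033], [0.423, 0.103], [0.421, 0.036]] [0.4562 0.0681 0.025 ]
pins side [[0.484, 0.045], [0.416, 0.049], [0.486, 0.113], [0.419, 0.116]] [0.4512 0.0808 0.028 ]
pocket [0.4592 0.2286]
pocket [0.4656 0.3683]
```

Run:
```python
from h import *
for n in("top","side"):
    X=get(n)["X"].reshape(-1,3); X=X[np.isfinite(X[:,0])]
    for s in np.linspace(0,1,9):
        c=np.array([.224,-.583])+s*np.array([.419,.33]); q=X[np.hypot(*(X[:,:2]-c).T)<.12]
        print(n,c.round(3),q[:,2].max().round(3) if len(q) else None, end="; ")
```

```text
top [ 0.224 -0.583] 0.662; top [ 0.276 -0.542] 0.684; top [ 0.329 -0.5  ] 0.664; top [ 0.381 -0.459] 0.336; top [ 0.434 -0.418] 0.134; top [ 0.486 -0.377] 0.09; top [ 0.538 -0.335] 0.16; top [ 0.591 -0.294] 0.157; top [ 0.643 -0.253] 0.055; side [ 0.224 -0.583] 0.509; side [ 0.276 -0.542] 0.509; side [ 0.329 -0.5  ] 0.509; side [ 0.381 -0.459] 0.336; side [ 0.434 -0.418] 0.133; side [ 0.486 -0.377] 0.093; side [ 0.538 -0.335] 0.159; side [ 0.591 -0.294] 0.156; side [ 0.643 -0.253] 0.056;
```

Request:
jog_arm(commands="-1 0.06 0.1 0.1 0 0 0.01; -1 0.12 0.09 0.06 0 0 0.02; -1 0.12 0.09 0 0 0 0.023; -1 0.12 0.09 0 0 0 0.023; -1 0.12 0.09 0 0 0 0.023", force=20)

```text
clock: 1.0
position: [0.3874, -0.4443, 0.2477]
ee_rot: [3.011, -0.893, 0.001]
force: [0.6, -0.8, 0.2]
width: 1.001
```

Request:
jog_arm(commands="-1 0.12 0.09 0 0 0 0.017; -1 0.12 0.09 0 0 0 0.017; -1 0.12 0.09 0 0 0 0.017; -1 0.12 0.09 0 0 0 0.017; -1 0.12 0.09 0 0 0 0.017")

```text
clock: 1.5
position: [0.5674, -0.3093, 0.2474]
ee_rot: [3.141, -0.069, 0.0]
force: [0.9, -0.6, 0.2]
width: 1.001
```

Request:
jog_arm(commands="-1 0.12 0.09 -0.05 0 0 0; -1 0.11 0.09 -0.09 0 0 0; -1 0.02 0.01 -0.15 0 0 0; -1 0 0 -0.15 0 0 0; -1 0 0 -0.1 0 0 0")

```text
clock: 2.0
position: [0.6396, -0.2528, 0.0819]
ee_rot: [-3.14, 0.074, 0.005]
force: [-0.5, -0.9, -0.1]
width: 1.005
```

Run:
```python
from h import *
d=get("side"); t=get("top"); p=status.observe()["position"]; print(p, proj(d,p), proj(t,p))
a=cv2.resize(d["pixels"][100:190,240:350,::-1],None,fx=5,fy=5,interpolation=2)
b=cv2.resize(t["pixels"][140:230,390:460,::-1],None,fx=3.5,fy=5,interpolation=2)
cv2.imwrite("pics/a1.png",np.hstack([a,b]))
```

```text
[ 0.63740344 -0.25288353  0.08042491] [[293.51739524 139.12471836]] [[433.00817638 176.78518524]]
```

View pics/a1.png

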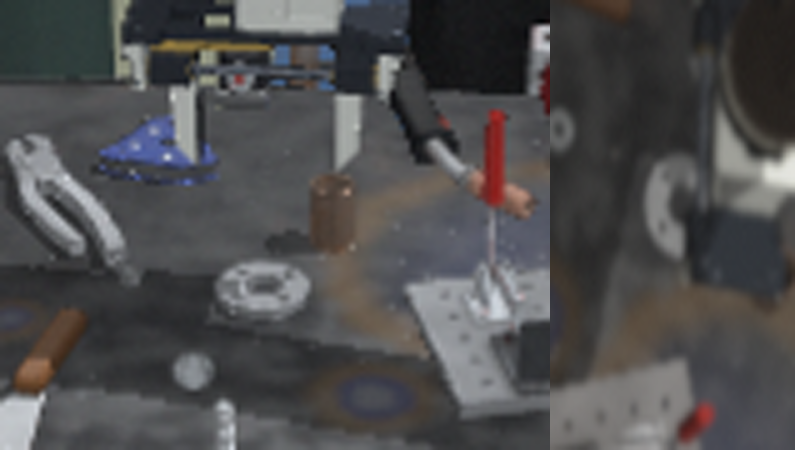

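The view shows the fingertips astride the flange at side px (278,132) and (309,134), which is about 6 px higher than projected. I'll check that against depth.

Request:
jog_arm(commands="-1 0 0 0 0 0 0; -1 0 0 0 0 0 0; -1 0 0 0 0 0 0; -1 0 0 0 0 0 0; -1 0 0 0 0 0 0")

```text
clock: 2.6
position: [0.6412, -0.2539, 0.0865]
ee_rot: [3.14, -0.076, 0.002]
force: [0.3, 0.3, -0.3]
width: 0.999
```

Run:
```python
from h import *
p=status.observe(); print(p["position"],p["ee_rot"]); p=p["position"]
d=get("side"); print(proj(d,p))
X=d["X"]; print(X[118:142,277].round(3)[::2].tolist()); print(X[118:142,308].round(3)[::2].tolist())
```

```text
[ 0.64122857 -0.25394079  0.08651734] [ 3.14017536e+00 -7.56910046e-02  2.22739973e-03]
[[292.43731752 137.41219542]]
[[0.692, -0.236, 0.168], [0.693, -0.244, 0.157], [0.694, -0.248, 0.148], [0.693, -0.245, 0.141], [0.693, -0.241, 0.136], [0.694, -0.246, 0.125], [0.714, -0.445, 0.017], [0.712, -0.425, 0.019], [0.712, -0.421, 0.012], [0.713, -0.428, 0.0], [0.712, -0.413, -0.001], [0.71, -0.391, 0.002]]
[[0.587, -0.238, 0.17], [0.587, -0.248, 0.158], [0.587, -0.242, 0.154], [0.586, -0.232, 0.151], [0.586, -0.238, 0.14], [0.586, -0.236, 0.134], [0.586, -0.237, 0.126], [0.594, -0.474, -0.003], [0.593, -0.45, 0.001], [0.589, -0.337, 0.051], [0.589, -0.324, 0.049], [0.588, -0.311, 0.048]]
```

Run:
```python
from h import *
d=get("side"); X=d["X"]
m=(abs(X[...,1]+.254)<.05)&(X[...,2]>.03)&(abs(X[...,0]-.641)<.08)&(X[...,2]<.16)
for u in list(range(268,286))+list(range(300,316)):
    v=np.where(m[:,u])[0]
    if len(v): print(u,v.max(),X[v.max(),u].round(3))
crop(d,262,105,324,150,10,"pics/a2.png")
```

```text
274 124 [ 0.703 -0.24   0.144]
275 128 [ 0.701 -0.244  0.126]
276 129 [ 0.697 -0.244  0.123]
277 129 [ 0.693 -0.241  0.124]
278 130 [ 0.69  -0.241  0.121]
279 130 [ 0.687 -0.244  0.119]
306 132 [ 0.593 -0.244  0.114]
307 132 [ 0.59  -0.239  0.117]
308 131 [ 0.586 -0.24   0.12 ]
309 130 [ 0.583 -0.235  0.127]
310 129 [ 0.58  -0.239  0.129]
311 126 [ 0.577 -0.25   0.135]
```

View pics/a2.png

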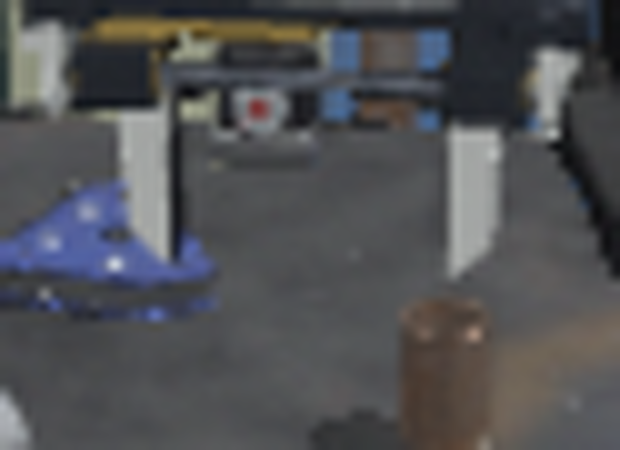

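Request:
jog_arm(commands="-1 0.005 0 -0.1 0 0 0; -1 0 0 -0.1 0 0 0; -1 0 0 0 0 0 0; -1 0 0 0 0 0 0; -1 0 0 0 0 0 0")

```text
clock: 3.2
position: [0.6435, -0.2539, 0.0273]
ee_rot: [3.14, -0.075, 0.004]
force: [1.0, -0.2, 0.1]
width: 1.004
```

```bash
cat > tip.py <<'E'
from h import *
p=status.observe()["position"]; d=get("side"); X=d["X"]; print(p,status.observe()["ee_rot"],proj(d,p))
m=(abs(X[...,1]-p[1])<.04)&(X[...,2]>.02)&(abs(X[...,0]-p[0])<.08)&(X[...,2]<.13)
u,v=proj(d,p)[0].astype(int)
for c in range(u-24,u+25):
    r=np.where(m[:,c])[0]
    if len(r): print(c,r.max(),X[r.max(),c].round(3),end=" ")
E
python3 tip.py
```

```text
[ 0.64353421 -0.25392015  0.02729721] [ 3.13998906 -0.07541418  0.0042749 ] [[291.907514   152.17187427]]
268 131 [ 0.723 -0.228  0.122] 269 131 [ 0.719 -0.217  0.128] 270 131 [ 0.715 -0.215  0.129] 271 131 [ 0.713 -0.225  0.124] 272 131 [ 0.709 -0.222  0.126] 273 132 [ 0.709 -0.252  0.107] 274 141 [ 0.705 -0.242  0.077] 275 143 [ 0.703 -0.249  0.065] 276 144 [ 0.699 -0.247  0.062] 277 145 [ 0.695 -0.243  0.061] 278 146 [ 0.692 -0.248  0.054] 279 145 [ 0.688 -0.242  0.061] 305 147 [ 0.596 -0.241  0.057] 306 147 [ 0.593 -0.235  0.06 ] 307 146 [ 0.589 -0.24   0.062] 308 145 [ 0.586 -0.238  0.066] 309 145 [ 0.582 -0.236  0.068] 310 142 [ 0.579 -0.244  0.076]
```

Request:
jog_arm(commands="-1 0 0 -0.033 0 0 0; -1 0 0 -0.032 0 0 0; -1 0 0 0 0 0 0; -1 0 0 0 0 0 0; -1 0 0 0 0 0 0")

```text
clock: 3.75
position: [0.6425, -0.2537, 0.0061]
ee_rot: [-3.141, 0.075, -0.0]
force: [0.2, -0.9, 1.2]
width: 0.997
```

```bash
python3 tip.py
python3 - <<'E'
from h import *
crop(get("side"),250,115,340,175,8,"pics/a3.png")
E
```

```text
[ 0.64246908 -0.25367406  0.00611047] [ 3.14058428e+00 -7.52876619e-02  6.47100846e-04] [[292.24494378 157.37817167]]
268 136 [ 0.722 -0.215  0.11 ] 269 135 [ 0.72  -0.224  0.109] 270 136 [ 0.717 -0.224  0.105] 271 136 [ 0.713 -0.221  0.107] 272 136 [ 0.71  -0.225  0.105] 273 136 [ 0.707 -0.228  0.103] 274 142 [ 0.706 -0.251  0.068] 275 148 [ 0.703 -0.245  0.047] 276 149 [ 0.699 -0.239  0.047] 277 150 [ 0.696 -0.252  0.036] 278 151 [ 0.692 -0.244  0.036] 279 151 [ 0.689 -0.246  0.035] 280 149 [ 0.687 -0.262  0.034] 281 134 [ 0.679 -0.227  0.113] 282 134 [ 0.675 -0.22   0.117] 283 134 [ 0.672 -0.23   0.112] 284 134 [ 0.668 -0.224  0.115] 285 134 [ 0.665 -0.227  0.113] 286 134 [ 0.661 -0.224  0.115] 287 135 [ 0.658 -0.222  0.112] 288 134 [ 0.654 -0.223  0.115] 289 135 [ 0.651 -0.228  0.109] 290 135 [ 0.648 -0.225  0.111] 291 135 [ 0.644 -0.22   0.114] 292 135 [ 0.64  -0.219  0.114] 293 135 [ 0.637 -0.217  0.115] 294 135 [ 0.634 -0.226  0.111] 295 135 [ 0.63  -0.222  0.113] 296 135 [ 0.627 -0.226  0.111] 297 135 [ 0.623 -0.219  0.114] 298 134 [ 0.62  -0.228  0.114] 299 135 [ 0.616 -0.215  0.117] 300 135 [ 0.613 -0.216  0.116] 301 135 [ 0.61  -0.228  0.11 ] 302 135 [ 0.606 -0.223  0.113] 303 135 [ 0.603 -0.223  0.113] 304 135 [ 0.599 -0.225  0.112] 305 135 [ 0.596 -0.219  0.115] 306 152 [ 0.593 -0.248  0.033] 307 152 [ 0.589 -0.236  0.04 ] 308 151 [ 0.585 -0.235  0.044] 309 150 [ 0.582 -0.231  0.051] 310 149 [ 0.579 -0.238  0.051] 311 140 [ 0.576 -0.25   0.08 ] 312 138 [ 0.572 -0.215  0.107] 313 135 [ 0.568 -0.22   0.116] 314 137 [ 0.565 -0.219  0.109]
```

View pics/a3.png

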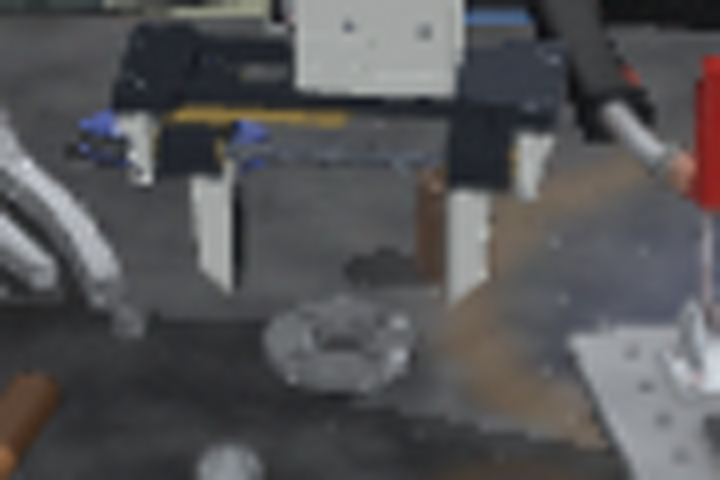

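The pads really are about 26 mm higher than the reported TCP z. I'll descend carefully, watching force.

Request:
jog_arm(commands="-1 0 0 -0.03 0 0 0; -1 0 0 -0.02 0 0 0; -1 0 0 0 0 0 0; -1 0 0 0 0 0 0; -1 0 0 0 0 0 0")

```text
clock: 4.35
position: [0.6425, -0.2537, -0.0089]
ee_rot: [3.141, -0.075, 0.0]
force: [-0.5, -0.0, 0.7]
width: 1.002
```

```bash
cat > tip2.py <<'E'
from h import *
import sys
s=status.observe();p=s["position"]; d=get("side"); X=d["X"]; print(p.round(4),s["force"].round(1))
m=(abs(X[...,1]-p[1])<.02)&(X[...,2]>float(sys.argv[1]))&(abs(abs(X[...,0]-p[0])-.05)<.012)
for c in np.where(m.any(0))[0]:
    r=np.where(m[:,c])[0].max(); print(c,r,X[r-2:r+1,c].mean(0).round(3),"fingertip z on ray at pad face:",(d["c"]+d["ray"][r,c]*((p[1]+.0095-d["c"][1])/d["ray"][r,c][1]))[2].round(4))
E
python3 tip2.py .016
```

```text
[ 0.6425 -0.2537 -0.0089] [-0.5 -0.   0.7]
274 133 [ 0.703 -0.233  0.117] fingertip z on ray at pad face: 0.107
275 152 [ 0.703 -0.241  0.037] fingertip z on ray at pad face: 0.0316
276 152 [ 0.699 -0.242  0.037] fingertip z on ray at pad face: 0.0317
277 153 [ 0.696 -0.242  0.033] fingertip z on ray at pad face: 0.0277
278 154 [ 0.693 -0.245  0.027] fingertip z on ray at pad face: 0.0238
279 154 [ 0.689 -0.248  0.026] fingertip z on ray at pad face: 0.0239
280 153 [ 0.687 -0.26   0.023] fingertip z on ray at pad face: 0.0281
303 125 [ 0.603 -0.233  0.15 ] fingertip z on ray at pad face: 0.1406
304 114 [ 0.601 -0.246  0.185] fingertip z on ray at pad face: 0.1821
305 114 [ 0.597 -0.244  0.186] fingertip z on ray at pad face: 0.1822
306 156 [ 0.593 -0.24   0.025] fingertip z on ray at pad face: 0.0187
307 155 [ 0.589 -0.238  0.031] fingertip z on ray at pad face: 0.0229
308 155 [ 0.585 -0.237  0.031] fingertip z on ray at pad face: 0.0231
309 154 [ 0.582 -0.241  0.033] fingertip z on ray at pad face: 0.0272
310 126 [ 0.583 -0.358  0.086] fingertip z on ray at pad face: 0.1376
311 19 [ 0.612 -1.254  0.243] fingertip z on ray at pad face: 0.5044
```

Request:
jog_arm(commands="-1 0 0 -0.015 0 0 0; -1 0 0 -0.015 0 0 0; -1 0 0 -0.005 0 0 0; -1 0 0 0 0 0 0; -1 0 0 0 0 0 0")

```text
clock: 4.9
position: [0.6423, -0.2537, -0.0196]
ee_rot: [-3.141, 0.075, 0.0]
force: [-0.2, 0.0, -0.3]
width: 1.004
```

Request:
jog_arm(commands="-1 0 0 -0.006 0 0 0; -1 0 0 0 0 0 0; -1 0 0 0 0 0 0; -1 0 0 0 0 0 0; -1 0 0 0 0 0 0")

```text
clock: 5.4
position: [0.6424, -0.2537, -0.0212]
ee_rot: [3.141, -0.075, 0.0]
force: [0.2, -0.0, 0.7]
width: 0.997
```

Request:
jog_arm(commands="-1 0 0 -0.005 0 0 0; -1 0 0 0 0 0 0; -1 0 0 0 0 0 0; -1 0 0 0 0 0 0; -1 0 0 0 0 0 0")

```text
clock: 5.9
position: [0.6423, -0.2537, -0.0228]
ee_rot: [-3.141, 0.075, -0.0]
force: [-0.4, -0.4, 0.5]
width: 0.997
```

Request:
jog_arm(commands="-1 0 0 -0.005 0 0 0; -1 0 0 0 0 0 0; -1 0 0 0 0 0 0; -1 0 0 0 0 0 0; -1 0 0 0 0 0 0")

```text
clock: 6.4
position: [0.6423, -0.2537, -0.0243]
ee_rot: [-3.141, 0.075, -0.0]
force: [0.3, -0.1, -0.6]
width: 1.0
```

Request:
jog_arm(commands="1 0 0 0 0 0 0; 1 0 0 0 0 0 0; 1 0 0 0 0 0 0; 1 0 0 0 0 0 0; 1 0 0 0 0 0 0", force=35)

```text
clock: 6.9
position: [0.6425, -0.2537, -0.0243]
ee_rot: [3.141, -0.075, 0.001]
force: [0.7, 0.1, -0.4]
width: 0.705
```

Request:
jog_arm(commands="1 0 0 0 0 0 0; 1 0 0 0.03 0 0 0; 1 0 0 0.06 0 0 0; 1 0 0 0.06 0 0 0; 1 0 0 0 0 0 0")

```text
clock: 7.4
position: [0.644, -0.2541, 0.0236]
ee_rot: [3.14, -0.075, 0.006]
force: [0.6, -0.4, -2.3]
width: 0.706
```

Run:
```python
from h import *
print(status.observe()); crop(get("side"),250,115,340,175,8,"pics/a4.png")
```

```text
{'clock': 7.4, 'joints': array([ 0.48179721,  0.72739606, -0.29799545,  1.54591856,  0.251705  ,
        0.90197389,  0.05094004]), 'dq': array([-0.00442792,  0.03202881,  0.01067116,  0.03166149,  0.01084512,
       -0.03733008, -0.00706122]), 'joint_efforts': array([  0.44772794, -82.23599911,  -5.7609652 , -26.15945041,
        -0.19213492,   0.89667795,   0.12387119]), 'position': array([ 0.64404467, -0.25412037,  0.02362231]), 'ee_rot': array([ 3.13954722, -0.07545828,  0.00631257]), 'force': array([ 0.61958415, -0.37787282, -2.29155295]), 'ft_torque': array([-0.01732702, -0.14425247,  0.03253417]), 'width': 0.7063075805907082}
```

View pics/a4.png

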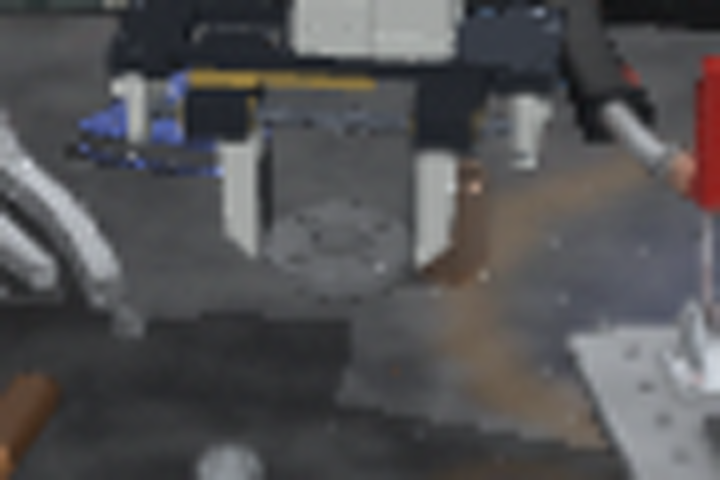

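Run:
```python
from fit import *
d=get("side"); print(status.observe()["position"]); print(onplane(d,292.1,145.8,.058))
X=d["X"]; m=(X[...,2]>.05)&(X[...,2]<.065)&(abs(X[...,0]-.644)<.03)&(abs(X[...,1]+.254)<.06); P=X[m]; print(m.sum(),P.mean(0),P.min(0),P.max(0))
t=get("top"); X=t["X"]; m=(X[...,2]>.045)&(X[...,2]<.07)&(abs(X[...,0]-.644)<.03)&(abs(X[...,1]+.254)<.06); P=X[m]; print(m.sum(),P.min(0),P.max(0))
```

```text
[ 0.64222008 -0.25381402  0.02081303]
[ 0.64205181 -0.24481568  0.058     ]
146 [ 0.64260977 -0.24781414  0.05580181] [ 0.61432446 -0.28778723  0.05027333] [ 0.67387896 -0.21197939  0.06075869]
92 [ 0.61683848 -0.25098869  0.04704299] [ 0.67130953 -0.21750358  0.06242083]
```

Request:
jog_arm(commands="1 0 0 0.12 0 0 0; 1 0 0.05 0.1 0 0 0; 1 -0.03 0.12 0.05 0 0 0; 1 -0.05 0.15 0 0 0 0; 1 -0.05 0.15 0 0 0 0")

```text
clock: 8.05
position: [0.6024, -0.1116, 0.1011]
ee_rot: [-3.14, 0.077, 0.001]
force: [1.4, 0.5, -2.3]
width: 0.708
```

Request:
jog_arm(commands="1 -0.1 0.12 0 0 0 0; 1 -0.1 0.12 0 0 0 0; 1 -0.1 0.12 0 0 0 0; 1 -0.1 0.12 0 0 0 0; 1 -0.09 0.115 0 0 0 0")

```text
clock: 8.55
position: [0.4539, 0.0668, 0.1009]
ee_rot: [3.14, -0.075, -0.003]
force: [1.3, 0.5, -2.3]
width: 0.708
```

Request:
jog_arm(commands="1 0 0 -0.08 0 0 0; 1 0 0 -0.06 0 0 0; 1 0 0 0 0 0 0; 1 0 0 0 0 0 0; 1 0 0 0 0 0 0")

```text
clock: 9.05
position: [0.4568, 0.0658, 0.0602]
ee_rot: [-3.14, 0.076, -0.001]
force: [0.0, -0.5, -1.7]
width: 0.706
```

Run:
```python
from fit import *
p=status.observe(); print(p["position"],p["force"])
d=get("side"); t=get("top"); crop(d,305,165,395,240,8,"pics/b1.png"); z=p["position"][2]+.0243+.010
X=d["X"]; q=p["position"]; m=(abs(X[...,2]-z-.002)<.006)&(abs(X[...,0]-q[0])<.03)&(abs(X[...,1]-q[1])<.045); P=X[m]; print(m.sum(),P.min(0),P.max(0))
```

```text
[0.45681915 0.06576302 0.06018015] [ 0.01028304 -0.49147155 -1.65053033]
200 [0.42778433 0.03143466 0.09050173] [0.48512303 0.10647381 0.10147874]
```

View pics/b1.png

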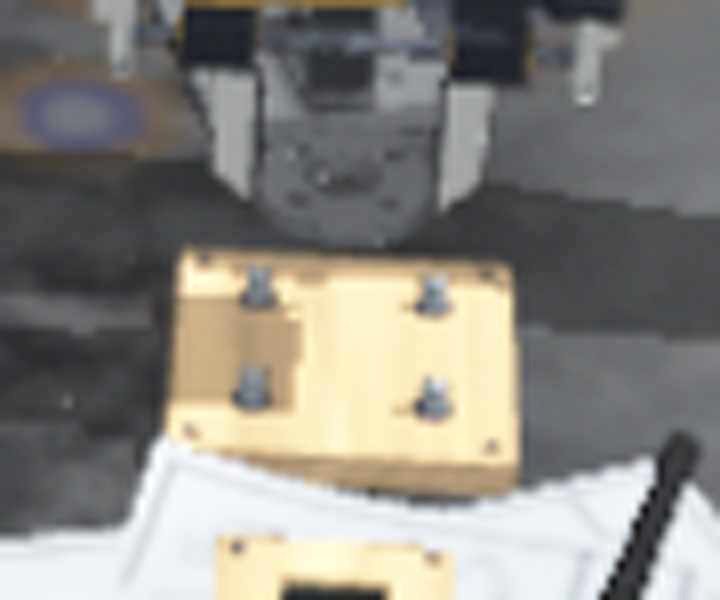

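View: the flange is held at (344,175) in the crop above the board, with four pins clearly seen. I'll compute the board centre from corners and pin tops.

Run:
```python
from fit import *
d=get("side"); f=lambda L,z:np.array([onplane(d,305-.44+u/8,165-.44+v/8,z)[:2] for u,v in L])
for L,z in(([(188,250),(512,268),(518,455),(170,432)],.015),([(260,272),(434,283),(252,372),(434,385)],.031),([(259,303),(434,312),(252,407),(433,417)],.015)):
    P=f(L,z); print(P.round(3).tolist(),P.mean(0).round(4))
```

```text
[[0.512, 0.0], [0.384, 0.007], [0.389, 0.13], [0.518, 0.122]] [0.451  0.0649]
[[0.485, 0.038], [0.418, 0.042], [0.488, 0.105], [0.42, 0.11]] [0.4528 0.0737]
[[0.485, 0.036], [0.416, 0.039], [0.488, 0.105], [0.42, 0.108]] [0.4521 0.0719]
```

Request:
jog_arm(commands="1 -0.004 0.004 -0.08 0 0 0; 1 0 0 -0.06 0 0 0; 1 0 0 0 0 0 0; 1 0 0 0 0 0 0; 1 0 0 0 0 0 0")

```text
clock: 9.7
position: [0.4559, 0.0672, 0.0186]
ee_rot: [-3.14, 0.076, -0.002]
force: [0.1, 0.2, -1.6]
width: 0.703
```

Run:
```python
from fit import *
p=status.observe(); print(p["position"],p["force"])
d=get("side"); t=get("top"); z=p["position"][2]+.0243+.010
for d in(d,t):
    X=d["X"]; q=p["position"]; m=(abs(X[...,2]-z-.002)<.005)&(abs(X[...,0]-q[0])<.03)&(abs(X[...,1]-q[1])<.045); P=X[m]; print(m.sum(),P.min(0),P.max(0))
```

```text
[0.45587973 0.06719069 0.01862738] [ 0.09632913  0.19455785 -1.62577554]
188 [0.42592922 0.03439546 0.04992841] [0.48331342 0.10642555 0.05926796]Traceback (most recent call last):
  File "<stdin>", line 5, in <module>
    return umr_minimum(a, axis, None, out, keepdims, initial, where)
ValueError: zero-size array to reduction operation minimum which has no identity
```

Request:
jog_arm(commands="1 -0.006 0 -0.025 0 0 0; 1 0 0 -0.025 0 0 0; 1 0 0 -0.02 0 0 0; 1 0 0 0 0 0 0; 1 0 0 0 0 0 0")

```text
clock: 10.3
position: [0.4531, 0.067, -0.0036]
ee_rot: [3.141, -0.075, -0.001]
force: [0.7, -0.0, -2.1]
width: 0.708
```

Request:
jog_arm(commands="1 0 0 -0.008 0 0 0; 1 0 0 -0.006 0 0 0; 1 0 0 -0.004 0 0 0; 1 0 0 0 0 0 0; 1 0 0 0 0 0 0")

```text
clock: 10.8
position: [0.4533, 0.067, -0.0087]
ee_rot: [3.141, -0.075, 0.0]
force: [-0.1, -0.1, -1.6]
width: 0.708
```

Request:
jog_arm(commands="1 0 0 -0.003 0 0 0; -1 0 0 0 0 0 0; -1 0 0 0 0 0 0; -1 0 0 0 0 0 0; -1 0 0 0.03 0 0 0")

```text
clock: 11.3
position: [0.4526, 0.0668, -0.001]
ee_rot: [3.14, -0.075, -0.003]
force: [-0.7, 0.1, -0.8]
width: 0.982
```

Request:
jog_arm(commands="-1 0 0 0.1 0 0 0; -1 0.05 0 0.14 0 0 0; -1 0.14 0.02 0.08 0 0 0; -1 0.16 0.02 0 0 0 0; -1 0.16 0.02 0 0 0 0")

```text
clock: 11.8
position: [0.6087, 0.085, 0.0978]
ee_rot: [-3.14, 0.076, -0.005]
force: [0.8, 0.7, 0.1]
width: 0.998
```

Run:
```python
from fit import *
p=status.observe(); print(p["position"],p["force"])
d=get("side"); crop(d,305,165,395,240,8,"pics/b2.png")
```

```text
[0.60873002 0.08500299 0.09784428] [0.81790784 0.73446411 0.09650218]
```

View pics/b2.png

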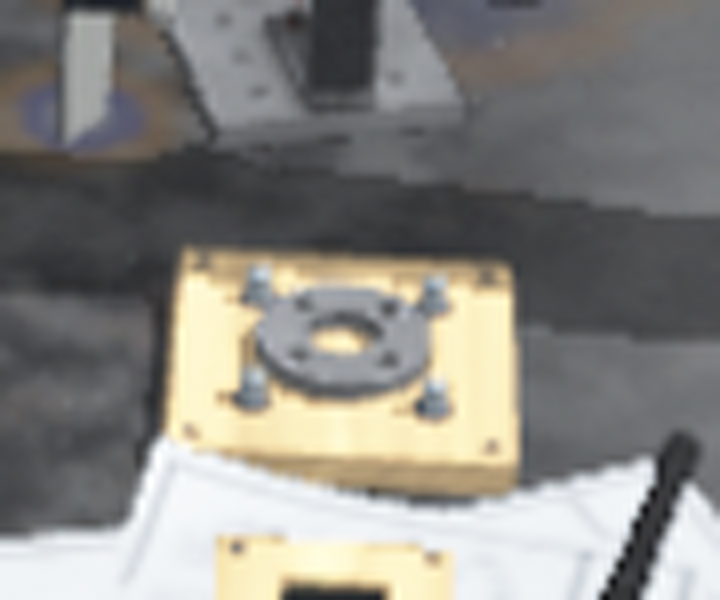

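The flange is flat and well centred between the four pins. Next, the wide pipe.

Request:
jog_arm(commands="-1 0.09 0.02 0 0 0 0; -1 0.078 0.012 0 0 0 0; -1 0 0 -0.02 0 0 0; -1 0 0 -0.02 0 0 0; -1 0 0 0 0 0 0")

```text
clock: 12.35
position: [0.6549, 0.0942, 0.0823]
ee_rot: [3.14, -0.075, -0.004]
force: [-0.3, -1.3, -0.1]
width: 1.004
```

Run:
```python
from fit import *
p=status.observe(); print(p["position"],p["force"])
d=get("side"); print("flange",onplane(d,305-.44+343/8,165-.44+335/8,.025)); print(fit(d,*OB["wide"])[0]); crop(d,240,140,330,215,8,"pics/c1.png")
```

```text
[0.6549121  0.09423027 0.0823385 ] [-0.32470542 -1.30457442 -0.10667587]
flange [0.45316311 0.07034468 0.025     ]
[0.66  0.095]fit.py:15: RuntimeWarning: The iteration is not making good progress, as measured by the 
 improvement from the last ten iterations.
  p=fsolve(lambda p:cyl(d,p[0],p[1],r,h,t)[0]-c[i],(x,y)); return p,st[i,4],cyl(d,x,y,r,h,t)[1]
```

View pics/c1.png

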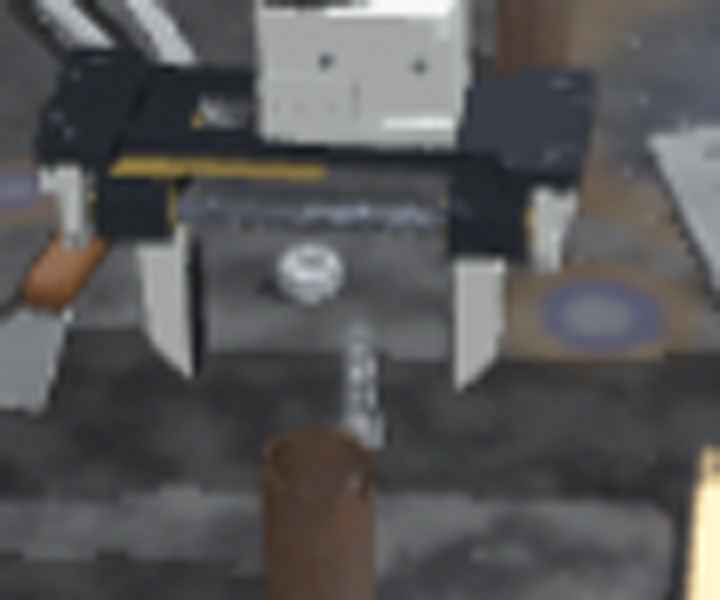

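Pipe lies centred between fingers (crop x 320 versus finger mid 325). Flange centre is (.453,.070). Descending.

Request:
jog_arm(commands="-1 0.006 0.002 -0.08 0 0 0; -1 0 0 -0.1 0 0 0; -1 0 0 -0.08 0 0 0; -1 0 0 0 0 0 0; -1 0 0 0 0 0 0")

```text
clock: 12.9
position: [0.6582, 0.0952, 0.0061]
ee_rot: [3.141, -0.075, -0.0]
force: [1.1, -0.2, -0.4]
width: 1.001
```

Request:
jog_arm(commands="1 0 0 0 0 0 0; 1 0 0 0 0 0 0; 1 0 0 0 0 0 0; 1 0 0 0 0 0 0; 1 0 0 0 0 0 0")

```text
clock: 13.4
position: [0.6586, 0.0952, 0.0057]
ee_rot: [-3.141, 0.075, -0.001]
force: [0.9, 0.0, -0.2]
width: 0.613
```

Request:
jog_arm(commands="1 0 0 0 0 0 0; 1 0 0 0.04 0 0 0; 1 0 0 0.1 0 0 0; 1 0 0 0.1 0 0 0; 1 -0.05 0 0.06 0 0 0")

```text
clock: 13.9
position: [0.6457, 0.0954, 0.0983]
ee_rot: [-3.14, 0.077, -0.006]
force: [0.5, -0.3, -2.3]
width: 0.474
```

Request:
jog_arm(commands="1 -0.13 -0.017 0 0 0 0; 1 -0.15 -0.02 0 0 0 0; 1 -0.15 -0.02 0 0 0 0; 1 -0.15 -0.02 0 0 0 0; 1 -0.06 -0.008 0 0 0 0")

```text
clock: 14.4
position: [0.4466, 0.0686, 0.0955]
ee_rot: [3.139, -0.074, -0.005]
force: [1.3, 1.1, -2.2]
width: 0.473
```

Request:
jog_arm(commands="1 0 0 -0.08 0 0 0; 1 0 0 -0.05 0 0 0; 1 0 0 0 0 0 0; 1 0 0 0 0 0 0; 1 0 0 0 0 0 0")

```text
clock: 14.9
position: [0.4522, 0.07, 0.0573]
ee_rot: [-3.14, 0.075, -0.002]
force: [0.3, -0.3, -1.6]
width: 0.475
```

Run:
```python
from fit import *
p=status.observe(); print(p["position"],p["force"],p["width"])
d=get("side"); crop(d,305,150,395,225,8,"pics/c2.png")
```

```text
[0.45223667 0.06999038 0.05730105] [ 0.31604848 -0.31001868 -1.61890904] 0.4747808966189382
```

View pics/c2.png

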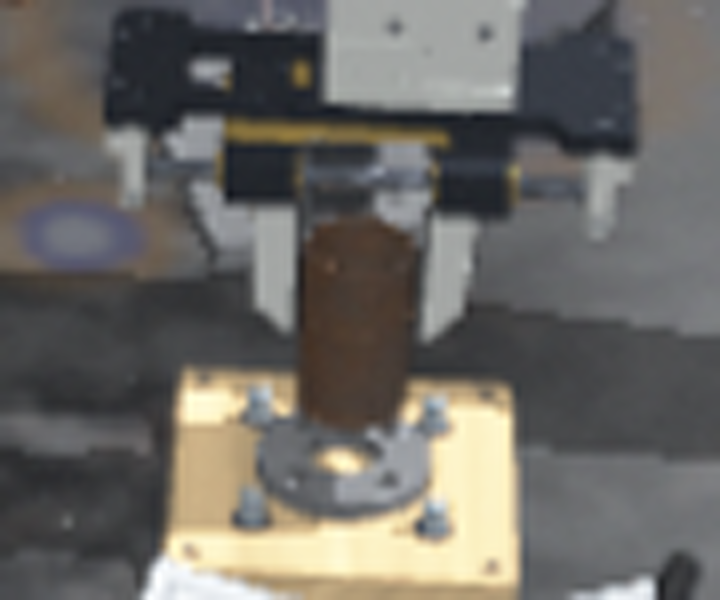

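Run:
```python
from fit import *
d=get("side")
for c in((.4522,.070),(.452,.0705)):
  for z in(.0516,.1216):
    a=np.linspace(0,6.28,60); q=(proj(d,np.c_[c[0]+.021*np.cos(a),c[1]+.021*np.sin(a),0*a+z])-(305-.44,150-.44))*8; print(z,q.min(0).round(),q.max(0).round())
print((proj(d,[.453,.070,.025])-(304.56,149.56))*8)
```

```text
0.0516 [294. 366.] [405. 429.]
0.1216 [302. 210.] [416. 271.]
0.0516 [294. 367.] [405. 429.]
0.1216 [303. 211.] [417. 271.]
[[343.42563356 454.51308942]]
```

Projection matches: pipe is within about 1 mm of the flange centre. Lowering it now.

Request:
jog_arm(commands="1 0.003 0 -0.04 0 0 0; 1 0 0 -0.03 0 0 0; 1 0 0 0 0 0 0; 1 0 0 0 0 0 0; 1 0 0 0 0 0 0")

```text
clock: 15.5
position: [0.4525, 0.0698, 0.0354]
ee_rot: [-3.141, 0.075, 0.0]
force: [0.4, -0.6, -2.9]
width: 0.471
```

Request:
jog_arm(commands="1 0 0 -0.008 0 0 0; 1 0 0 -0.006 0 0 0; 1 0 0 0 0 0 0; 1 0 0 0 0 0 0; 1 0 0 0 0 0 0")

```text
clock: 16.0
position: [0.4531, 0.0701, 0.0327]
ee_rot: [3.141, -0.075, 0.003]
force: [-5.4, 0.3, 22.6]
width: 0.473
```

Request:
jog_arm(commands="1 0 0 0.004 0 0 0; 1 0 0 0 0 0 0; 1 0 0 0 0 0 0; -1 0 0 0 0 0 0; -1 0 0 0 0 0 0")

```text
clock: 16.5
position: [0.4525, 0.0697, 0.0323]
ee_rot: [-3.141, 0.075, -0.0]
force: [-0.3, 0.7, -1.1]
width: 0.598
```

Request:
jog_arm(commands="-1 0 0 0 0 0 0; -1 0 0 0 0 0 0; -1 0 0 0.05 0 0 0; -1 0 0 0.15 0 0 0; -1 0 0 0.15 0 0 0")

```text
clock: 17.0
position: [0.4513, 0.0697, 0.138]
ee_rot: [-3.141, 0.075, 0.004]
force: [1.1, -0.5, 0.5]
width: 0.987
```

Run:
```python
from fit import *
p=status.observe(); print(p["position"],p["force"],p["width"])
d=get("side"); crop(d,305,150,395,225,8,"pics/c3.png")
for z in(.025,.095):
    a=np.linspace(0,6.28,60); q=(proj(d,np.c_[.453+.021*np.cos(a),.070+.021*np.sin(a),0*a+z])-(305-.44,150-.44))*8; print(z,q.min(0).round(),q.max(0).round())
```

```text
[0.45132404 0.06966787 0.13798244] [ 1.08148312 -0.49857787  0.49869193] 0.9873206884892242
0.025 [288. 423.] [398. 487.]
0.095 [297. 270.] [410. 332.]
```

View pics/c3.png

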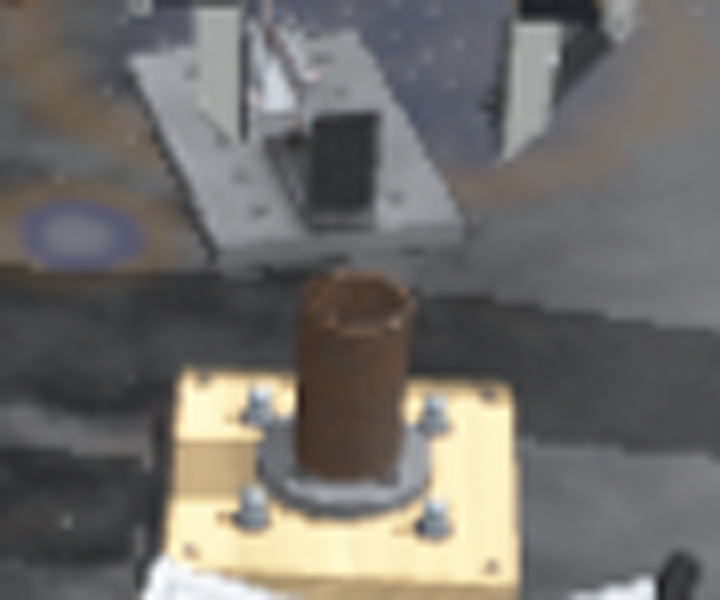

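Placed: pipe upright, within 2 mm of the flange centre. Checking what stands tall near the narrow pipe before going there.

Run:
```python
from fit import *
for n in("top","side"):
    d=get(n); print(n); blobs(d,.07,.25,(.4,.75),(-.55,-.05),2)
    print(fit(d,*OB["narrow"])[0],fit(d,*OB["snut"])[0])
```

```text
top
[430.8 224.4] 58 mean [ 0.4802 -0.2369  0.1316] min [ 0.475 -0.246  0.07 ] max [ 0.487 -0.232  0.161]
[383.5 230. ] 2 mean [ 0.4623 -0.1105  0.0714] min [ 0.462 -0.112  0.071] max [ 0.463 -0.109  0.072]
[384.5 237. ] 2 mean [ 0.4417 -0.1148  0.0701] min [ 0.442 -0.116  0.07 ] max [ 0.442 -0.113  0.07 ]
[517. 253.] 346 mean [ 0.4233 -0.5131  0.0848] min [ 0.4  -0.55  0.07] max [ 0.45  -0.479  0.101]
[ 0.59833464 -0.33409683] [ 0.68442902 -0.13462828]
side
[339.  124.4] 20 mean [ 0.481  -0.2341  0.1517] min [ 0.474 -0.251  0.145] max [ 0.487 -0.223  0.158]
[338.7 132.8] 10 mean [ 0.4805 -0.2337  0.1199] min [ 0.476 -0.241  0.114] max [ 0.487 -0.228  0.126]
[338.4 141.8] 5 mean [ 0.4802 -0.2311  0.0864] min [ 0.478 -0.234  0.082] max [ 0.482 -0.226  0.092]
[ 0.59711875 -0.33603897] [ 0.68318174 -0.13640946]
```

Request:
jog_arm(commands="-1 0.12 -0.11 0 0 0 0; -1 0.12 -0.11 0 0 0 0; -1 0.12 -0.11 0 0 0 0; -1 0.12 -0.11 0 0 0 0; -1 0.12 -0.11 0 0 0 0")

```text
clock: 17.65
position: [0.6328, -0.097, 0.1356]
ee_rot: [3.14, -0.075, -0.003]
force: [0.3, 0.6, 0.1]
width: 1.001
```

Request:
jog_arm(commands="-1 0 -0.16 0 0 0 0; -1 0 -0.16 0 0 0 0; -1 0 -0.16 0 0 0 0; -1 0 -0.16 0 0 0 0; -1 0 -0.15 0 0 0 0")

```text
clock: 18.15
position: [0.6311, -0.3346, 0.1353]
ee_rot: [-3.14, 0.076, 0.004]
force: [1.4, -0.2, -0.3]
width: 0.995
```

Request:
jog_arm(commands="-1 -0.11 -0.005 -0.06 0 0 0; -1 0 0 -0.08 0 0 0; -1 0 0 0 0 0 0; -1 0 0 0 0 0 0; -1 0 0 0 0 0 0")

```text
clock: 18.65
position: [0.6007, -0.3331, 0.0961]
ee_rot: [3.141, -0.073, 0.002]
force: [0.5, -0.1, 0.6]
width: 1.001
```

```bash
python3 tip2.py .06
python3 - <<'E'
from fit import *
d=get("side"); print(fit(d,*OB["narrow"])[0],proj(d,[.597,-.335,.05]))
E
```

```text
[ 0.6007 -0.3331  0.0961] [ 0.5 -0.1  0.6]
288 115 [ 0.661 -0.323  0.144] fingertip z on ray at pad face: 0.1396
289 116 [ 0.658 -0.325  0.139] fingertip z on ray at pad face: 0.1358
290 117 [ 0.654 -0.324  0.136] fingertip z on ray at pad face: 0.132
291 118 [ 0.651 -0.326  0.131] fingertip z on ray at pad face: 0.1281
292 118 [ 0.647 -0.321  0.134] fingertip z on ray at pad face: 0.1282
293 96 [ 0.642 -0.314  0.221] fingertip z on ray at pad face: 0.213
294 96 [ 0.639 -0.314  0.221] fingertip z on ray at pad face: 0.2131
316 94 [nan nan nan] fingertip z on ray at pad face: 0.2227
317 90 [ 0.559 -0.314  0.245] fingertip z on ray at pad face: 0.2377
318 89 [ 0.556 -0.312  0.25 ] fingertip z on ray at pad face: 0.2415
319 120 [ 0.55  -0.321  0.128] fingertip z on ray at pad face: 0.1232
320 118 [ 0.547 -0.32   0.137] fingertip z on ray at pad face: 0.1312
321 118 [ 0.543 -0.319  0.138] fingertip z on ray at pad face: 0.1313
322 116 [ 0.54  -0.319  0.146] fingertip z on ray at pad face: 0.1393
323 90 [ 0.539 -0.341  0.235] fingertip z on ray at pad face: 0.2383
[ 0.62315387 -1.13212429] [[305.93609633 136.38149065]]
```

Request:
jog_arm(commands="-1 -0.008 -0.003 -0.09 0 0 0; -1 0 0 -0.12 0 0 0; -1 0 0 -0.09 0 0 0; -1 0 0 -0.035 0 0 0; -1 0 0 0 0 0 0")

```text
clock: 19.25
position: [0.5966, -0.3342, -0.006]
ee_rot: [-3.14, 0.075, 0.003]
force: [0.2, 1.1, 0.4]
width: 1.0
```

Request:
jog_arm(commands="1 0 0 0 0 0 0; 1 0 0 0 0 0 0; 1 0 0 0 0 0 0; 1 0 0 0 0 0 0; 1 0 0 0 0 0 0")

```text
clock: 19.75
position: [0.5973, -0.3349, -0.0046]
ee_rot: [3.14, -0.075, 0.001]
force: [0.5, 0.6, 0.3]
width: 0.616
```

Request:
jog_arm(commands="1 0 0 0 0 0 0; 1 0 0 0 0 0 0; 1 0 0 0 0 0 0; 1 0 0 0.04 0 0 0; 1 0 0 0.1 0 0 0")

```text
clock: 20.25
position: [0.5948, -0.3337, 0.035]
ee_rot: [-3.138, 0.075, 0.008]
force: [0.1, 0.0, -1.1]
width: 0.365
```

Request:
jog_arm(commands="1 0.03 0 0.13 0 0 0; 1 0.06 0.03 0.13 0 0 0; 1 0.01 0.12 0.09 0 0 0; 1 0 0.16 0 0 0 0; 1 0 0.16 0 0 0 0")

```text
clock: 20.75
position: [0.6276, -0.1926, 0.1439]
ee_rot: [3.14, -0.077, 0.004]
force: [1.3, 1.5, -1.2]
width: 0.368
```

Request:
jog_arm(commands="1 0 0.16 0 0 0 0; 1 -0.02 0.16 0 0 0 0; 1 -0.06 0.15 0 0 0 0; 1 -0.06 0.15 0 0 0 0; 1 -0.06 0.15 0 0 0 0")

```text
clock: 21.25
position: [0.566, 0.0391, 0.1427]
ee_rot: [3.141, -0.075, 0.001]
force: [0.3, 0.1, -1.6]
width: 0.363
```

Request:
jog_arm(commands="1 -0.06 0.15 0 0 0 0; 1 -0.06 0.15 0 0 0 0; 1 -0.06 0.15 0 0 0 0; 1 -0.06 0.15 0 0 0 0; 1 -0.06 0.15 0 0 0 0")

```text
clock: 21.75
position: [0.4761, 0.2639, 0.1428]
ee_rot: [-3.141, 0.076, -0.002]
force: [0.9, 0.9, -1.7]
width: 0.368
```

Request:
jog_arm(commands="1 -0.043 0.105 0 0 0 0; 1 0 0 -0.08 0 0 0; 1 0 0 -0.11 0 0 0; 1 0 0 -0.05 0 0 0; 1 0 0 0 0 0 0")

```text
clock: 22.25
position: [0.4627, 0.2928, 0.0684]
ee_rot: [3.138, -0.075, -0.005]
force: [-0.3, -0.3, -0.5]
width: 0.367
```

```bash
cat > pl.py <<'E'
from fit import *
import sys
# show side + top crops with predicted pipe outline
s=status.observe(); p=s["position"]; print(p,s["force"],s["width"])
d=get("side"); im=d["pixels"][:,:,::-1].copy()
big=cv2.resize(im[205:300,310:390],None,fx=6,fy=6,interpolation=2)
t=get("top"); bt=cv2.resize(t["pixels"][185:260,200:300,::-1],None,fx=3,fy=7.6,interpolation=2)
cv2.imwrite(sys.argv[1],np.hstack([big,bt[:570]]))
E
python3 pl.py pics/d1.png
python3 - <<'E'
from fit import *
d=get("side"); p=status.observe()["position"]
for c,z,r in((p[:2],p[2]+.0046,.017),(p[:2],p[2]+.0546,.017),((.463,.2955),.045,.005)):
    a=np.linspace(0,6.28,60); q=(proj(d,np.c_[c[0]+r*np.cos(a),c[1]+r*np.sin(a),0*a+z])-(309.58,204.58))*6; print(z.__round__(3),q.min(0).round(),q.max(0).round())
E
```

```text
[0.4627284  0.29277955 0.06841329] [-0.34056099 -0.34631053 -0.48635047] 0.3670794999475985
0.076 [181. 184.] [258. 233.]
0.126 [186.  94.] [265. 142.]
0.045 [208. 257.] [231. 271.]
```

View pics/d1.png

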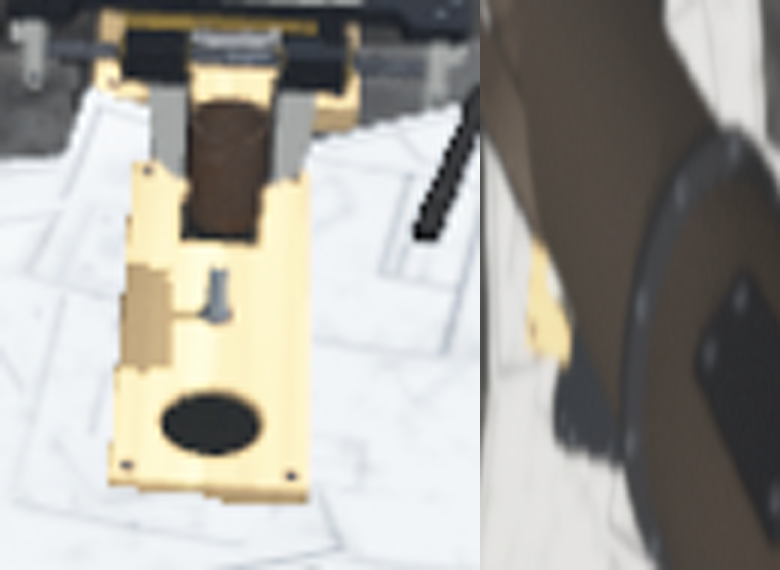

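Pipe and pin agree within about 2 mm of the projection: pin top at crop (217,268), pipe axis at (228,170) raised. Lowering.

Request:
jog_arm(commands="1 0 0.004 -0.03 0 0 0; 1 0 0 -0.05 0 0 0; 1 0 0 -0.05 0 0 0; 1 0 0 -0.035 0 0 0; 1 0 0 0 0 0 0")

```text
clock: 22.9
position: [0.4635, 0.2945, 0.0193]
ee_rot: [3.14, -0.075, -0.002]
force: [-0.4, -0.0, -0.8]
width: 0.367
```

Request:
jog_arm(commands="1 0 0 -0.006 0 0 0; 1 0 0 -0.004 0 0 0; 1 0 0 0 0 0 0; 1 0 0 0 0 0 0; 1 0 0 0 0 0 0")

```text
clock: 23.4
position: [0.4643, 0.2951, 0.0177]
ee_rot: [-3.14, 0.075, -0.001]
force: [0.1, -0.2, -1.2]
width: 0.366
```

Request:
jog_arm(commands="1 0 0.003 -0.01 0 0 0; 1 0 0 -0.007 0 0 0; 1 0 0 0 0 0 0; 1 0 0 0 0 0 0; 1 0 0 0 0 0 0")

```text
clock: 23.9
position: [0.4641, 0.2959, 0.0123]
ee_rot: [3.141, -0.075, 0.0]
force: [0.3, 0.1, -1.6]
width: 0.365
```

Request:
jog_arm(commands="1 0 0 -0.004 0 0 0; 1 0 0 0 0 0 0; 1 0 0 0 0 0 0; 1 0 0 0 0 0 0; 1 0 0 0 0 0 0")

```text
clock: 24.4
position: [0.4642, 0.2959, 0.0111]
ee_rot: [-3.141, 0.075, -0.0]
force: [-1.1, 0.6, -1.3]
width: 0.364
```

Request:
jog_arm(commands="1 0 0 -0.002 0 0 0; -1 0 0 0 0 0 0; -1 0 0 0 0 0 0; -1 0 0 0 0 0 0; -1 0 0 0.02 0 0 0")

```text
clock: 24.9
position: [0.4637, 0.2956, 0.0162]
ee_rot: [3.14, -0.075, -0.001]
force: [0.2, 0.0, -0.0]
width: 0.662
```

Request:
jog_arm(commands="-1 0 0 0.12 0 0 0; -1 0 0 0.14 0 0 0; -1 0.1 0 0.08 0 0 0; -1 0.16 -0.003 0 0 0 0; -1 0.16 -0.003 0 0 0 0")

```text
clock: 25.4
position: [0.5921, 0.2946, 0.121]
ee_rot: [-3.139, 0.074, -0.005]
force: [-0.1, 0.2, -0.6]
width: 0.998
```

Request:
jog_arm(commands="-1 0.13 0 0 0 0 0; -1 0.05 0 -0.02 0 0 0; -1 0 0 0 0 0 0; -1 0 0 0 0 0 0; -1 0 0 0 0 0 0")

```text
clock: 25.9
position: [0.6428, 0.2948, 0.113]
ee_rot: [-3.14, 0.073, 0.001]
force: [-0.8, 0.9, 0.2]
width: 0.999
```

Run:
```python
from fit import *
p=status.observe(); print(p["position"],p["force"],p["width"])
d=get("side"); a=cv2.resize(d["pixels"][205:300,310:390,::-1],(400,475),interpolation=2)
b=cv2.resize(d["pixels"][185:280,230:310,::-1],(400,475),interpolation=2); cv2.imwrite("pics/e1.png",np.hstack([b,a]))
X=d["X"]
blobs(d,.025,.08,(.60,.68),(.26,.33),2); blobs(d,.055,.08,(.43,.5),(.26,.33),2)
print((proj(d,np.r_[p["position"][:2],0.0])-(229.5,184.5))*5)
```

```text
[0.64280346 0.29481003 0.11303132] [-0.78179427  0.93188303  0.22585855] 0.9991228242624332
[279.7 246.1] 61 mean [0.6403 0.2981 0.0489] min [0.635 0.288 0.028] max [0.646 0.304 0.071]
[346.7 244.7] 86 mean [0.4624 0.2995 0.0618] min [0.448 0.279 0.055] max [0.478 0.317 0.068]
[[249.3165516  373.49037636]]
```

View pics/e1.png

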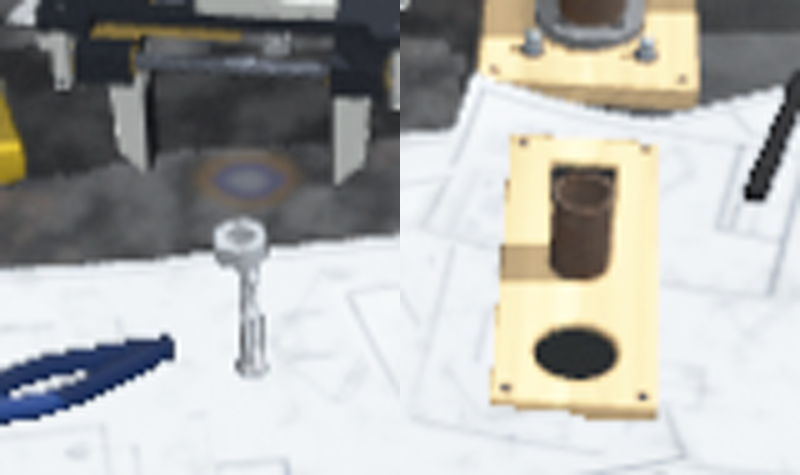

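Narrow pipe is upright on the pin, and the bolt base is at crop (252,370) below the jaws. 15 pictures viewed. Grasping the long bolt.

Request:
jog_arm(commands="-1 -0.005 -0.004 -0.1 0 0 0; -1 0 0 -0.12 0 0 0; -1 0 0 -0.1 0 0 0; -1 0 0 -0.03 0 0 0; -1 0 0 0 0 0 0")

```text
clock: 26.45
position: [0.6414, 0.2928, 0.0068]
ee_rot: [3.14, -0.074, -0.003]
force: [-0.7, 0.0, 1.0]
width: 0.998
```

Request:
jog_arm(commands="1 0 0 0 0 0 0; 1 0 0 0 0 0 0; 1 0 0 0 0 0 0; 1 0 0 0 0 0 0; 1 0 0 0 0 0 0", force=25)

```text
clock: 26.95
position: [0.6428, 0.293, 0.008]
ee_rot: [-3.14, 0.075, -0.001]
force: [-0.4, -0.2, 0.8]
width: 0.617
```

Request:
jog_arm(commands="1 0 0 0 0 0 0; 1 0 0 0 0 0 0; 1 0 0 0 0 0 0; 1 0 0 0 0 0 0; 1 0 0 0 0 0 0")

```text
clock: 27.45
position: [0.6426, 0.2929, 0.0074]
ee_rot: [3.141, -0.075, -0.0]
force: [-0.6, -0.4, 0.7]
width: 0.179
```

Request:
jog_arm(commands="1 0 0 0 0 0 0; 1 0 0 0.04 0 0 0; 1 0 0 0.1 0 0 0; 1 0 0 0.1 0 0 0; 1 0 0 0 0 0 0")

```text
clock: 27.95
position: [0.6452, 0.2949, 0.0854]
ee_rot: [-3.136, 0.075, -0.011]
force: [0.6, 0.0, -0.6]
width: 0.119
```

Run:
```python
from fit import *
p=status.observe(); q=p["position"]; print(q,p["force"],p["width"])
d=get("side"); X=d["X"]
blobs(d,.02,.075,(q[0]-.02,q[0]+.02),(.26,.33),2)
X=d["X"]; m=(abs(X[...,0]-q[0])<.013)&(abs(X[...,1]-q[1])<.03)&(X[...,2]>.015)&(X[...,2]<.14)
for r in np.where(m.any(1))[0]: c=np.where(m[r])[0]; print(r,c.min(),c.max(),X[r,c].mean(0).round(3))
```

```text
[0.64524957 0.29490973 0.0853745 ] [ 0.58944157  0.03109937 -0.55886129] 0.11858874126881747
219 279 279 [0.64  0.296 0.137]
220 274 279 [0.647 0.302 0.138]
221 272 281 [0.646 0.302 0.135]
222 272 281 [0.646 0.304 0.133]
223 272 281 [0.646 0.303 0.13 ]
224 272 281 [0.646 0.304 0.127]
225 272 281 [0.647 0.304 0.124]
226 272 281 [0.647 0.304 0.12 ]
227 272 281 [0.648 0.303 0.116]
228 273 281 [0.645 0.304 0.114]
229 276 279 [0.645 0.301 0.108]
230 276 279 [0.645 0.302 0.106]
231 277 280 [0.642 0.301 0.102]
232 276 280 [0.643 0.301 0.099]
233 276 280 [0.644 0.297 0.093]
234 276 280 [0.644 0.3   0.091]
235 275 281 [0.644 0.301 0.089]
236 275 281 [0.644 0.3   0.085]
237 275 281 [0.644 0.304 0.085]
238 275 280 [0.645 0.304 0.081]
239 277 279 [0.643 0.307 0.08 ]
```

Request:
jog_arm(commands="1 -0.152 -0.055 0.02 0 0 0; 1 -0.152 -0.055 0 0 0 0; 1 -0.152 -0.055 0 0 0 0; 1 -0.152 -0.055 0 0 0 0; 1 0 0 0 0 0 0")

```text
clock: 28.5
position: [0.4516, 0.2225, 0.0838]
ee_rot: [3.134, -0.071, -0.012]
force: [-0.1, 0.0, -0.7]
width: 0.125
```

Request:
jog_arm(commands="1 0 0 -0.08 0 0 0; 1 0 0 -0.06 0 0 0; 1 0 0 0 0 0 0; 1 0 0 0 0 0 0; 1 0 0 0 0 0 0")

```text
clock: 29.0
position: [0.4607, 0.2273, 0.0442]
ee_rot: [-3.14, 0.075, -0.001]
force: [0.7, 0.2, -0.3]
width: 0.121
```

Run:
```python
from fit import *
p=status.observe(); q=p["position"]; print(q,p["force"],p["width"])
d=get("side"); X=d["X"]
m=(abs(X[...,0]-q[0])<.013)&(abs(X[...,1]-q[1])<.03)&(X[...,2]>.022)&(X[...,2]<.14)
for r in np.where(m.any(1))[0][-5:]: c=np.where(m[r])[0]; print(r,c.min(),c.max(),X[r,c].mean(0).round(3))
# pocket: dark pixels
g=d["pixels"].max(2).astype(int); u,v=proj(d,[.46,.2265,.012])[0].round().astype(int); print(u,v)
for r in range(v-14,v+12): print(r,''.join('#' if a<70 else '+' if a<150 else '.' for a in g[r,u-14:u+15]))
```

```text
[0.46071901 0.22729972 0.04419729] [ 0.69489662  0.23146037 -0.31725942] 0.12072875379921326
233 344 349 [0.461 0.23  0.047]
234 344 350 [0.459 0.233 0.046]
235 344 350 [0.459 0.235 0.044]
236 344 349 [0.461 0.238 0.043]
237 345 349 [0.459 0.239 0.039]
346 242
228 ..............+..............
229 .............................
230 .............................
231 .............................
232 .............+..+............
233 ..+..........++.++...........
234 ............++++++...........
235 ............++++++...........
236 .............++++............
237 .............++++............
238 ........+++++++++++..........
239 ........+###++++++###........
240 ........+#+++++++++++........
241 ........+++++++++++++........
242 ........+++++++++++++........
243 ........++++++++++#++........
244 ........+++++++++++++........
245 ........++++++++++++.........
246 ........+#+++++++++++........
247 ........+##+++++++++.........
248 ........++++++++++++.........
249 ........++++++++++++.........
250 ........++++++++++++.........
251 ........+#++++++++++.........
252 ........++++++++++++.........
253 ........#+++++++++++.........
```

Request:
jog_arm(commands="1 0 0 -0.03 0 0 0; 1 0 0 -0.03 0 0 0; 1 0 0 -0.01 0 0 0; 1 0 0 0 0 0 0; 1 0 0 0 0 0 0")

```text
clock: 29.55
position: [0.4601, 0.227, 0.0224]
ee_rot: [3.141, -0.075, -0.0]
force: [-0.2, 0.4, -0.2]
width: 0.118
```

Request:
jog_arm(commands="1 0 0 -0.008 0 0 0; 1 0 0 0 0 0 0; 1 0 0 0 0 0 0; 1 0 0 0 0 0 0; 1 0 0 0 0 0 0")

```text
clock: 30.05
position: [0.4603, 0.2269, 0.0202]
ee_rot: [-3.141, 0.075, -0.0]
force: [0.2, -0.2, -0.4]
width: 0.122
```

Request:
jog_arm(commands="1 0 0 -0.005 0 0 0; 1 0 0 0 0 0 0; 1 0 0 0 0 0 0; 1 0 0 0 0 0 0; 1 0 0 0 0 0 0")

```text
clock: 30.55
position: [0.4602, 0.2269, 0.0186]
ee_rot: [-3.141, 0.075, -0.0]
force: [-0.1, -0.6, -0.1]
width: 0.122
```

Request:
jog_arm(commands="1 0 0 -0.003 0 0 0; 1 0 0 0 0 0 0; 1 0 0 0 0 0 0; 1 0 0 0 0 0 0; 1 0 0 0 0 0 0")

```text
clock: 31.05
position: [0.4603, 0.2269, 0.0177]
ee_rot: [3.141, -0.076, 0.0]
force: [-0.0, 0.5, -0.2]
width: 0.119
```

Request:
jog_arm(commands="1 0 0 -0.003 0 0 0; 1 0 0 0 0 0 0; 1 0 0 0 0 0 0; 1 0 0 0 0 0 0; 1 0 0 0 0 0 0")

```text
clock: 31.55
position: [0.4604, 0.2271, 0.0172]
ee_rot: [-3.141, 0.075, -0.001]
force: [-0.7, 0.1, 5.1]
width: 0.122
```

Request:
jog_arm(commands="-1 0 0 0 0 0 0; -1 0 0 0 0 0 0; -1 0 0 0 0 0 0; -1 0 0 0 0 0 0; -1 0 0 0 0 0 0")

```text
clock: 32.05
position: [0.4602, 0.2269, 0.0167]
ee_rot: [3.141, -0.075, -0.0]
force: [-0.0, 0.2, 0.9]
width: 0.506
```

Request:
jog_arm(commands="-1 0 0 0.05 0 0 0; -1 0 0 0.12 0 0 0; -1 0 0 0.14 0 0 0; -1 0.08 -0.08 0.05 0 0 0; -1 0.11 -0.11 0 0 0 0")

```text
clock: 32.55
position: [0.5183, 0.1726, 0.1283]
ee_rot: [-3.138, 0.067, -0.008]
force: [1.9, 0.7, -0.4]
width: 0.939
```

Run:
```python
from fit import *
p=status.observe(); print(p["position"],p["width"])
d=get("side"); blobs(d,.03,.1,(.43,.49),(.19,.26),2)
g=d["pixels"].max(2).astype(int); u,v=proj(d,[.46,.2265,.012])[0].round().astype(int)
for r in range(v-28,v+6): print(r,''.join('#' if a<70 else '+' if a<150 else '.' for a in g[r,u-14:u+15]))
for n in("top","side"):
    d=get(n); print(fit(d,*OB["snut"])[0])
```

```text
[0.51829205 0.17260898 0.1282502 ] 0.9389240687522706
[347.3 231. ] 61 mean [0.4591 0.2331 0.0561] min [0.454 0.226 0.03 ] max [0.465 0.239 0.079]
214 ..+++......++++++++.......++.
215 ..++++...................++..
216 .........................+++.
217 .............................
218 .............................
219 .............................
220 .............................
221 .............................
222 .............................
223 .............................
224 .............................
225 ..............+..+...........
226 ..............+...+++++++++++
227 ..............+........++++++
228 .............................
229 .............................
230 .............................
231 .............................
232 .............................
233 ..+..........................
234 .............................
235 .............................
236 .............................
237 .............................
238 .........+++++..+++..........
239 ........+###+++.++###........
240 ........+#+++++++++++........
241 ........+++++++++++++........
242 ........+++++++++++++........
243 ........++++++++++#++........
244 ........+++++++++++++........
245 ........++++++++++++.........
246 .........#+++++++++++........
247 .........+#+++++++++.........
[ 0.68340605 -0.13543977]
[ 0.68313994 -0.1359285 ]
```

Long bolt stands in the pocket (top at .077–.079). Now the small nut.

Request:
jog_arm(commands="-1 0.075 -0.14 0 0 0 0; -1 0.075 -0.14 0 0 0 0; -1 0.075 -0.14 0 0 0 0; -1 0.075 -0.14 0 0 0 0; -1 0.075 -0.14 0 0 0 0")

```text
clock: 33.2
position: [0.6299, -0.0407, 0.1245]
ee_rot: [-3.14, 0.073, 0.001]
force: [0.8, 0.8, -0.2]
width: 1.001
```

Request:
jog_arm(commands="-1 0.09 -0.14 0 0 0 0; -1 0.088 -0.138 0 0 0 0; -1 0 -0.037 -0.1 0 0 0; -1 0 0 -0.1 0 0 0; -1 0 0 0 0 0 0")

```text
clock: 33.7
position: [0.6795, -0.1339, 0.0598]
ee_rot: [-3.139, 0.075, 0.013]
force: [-0.5, 0.7, -0.3]
width: 0.999
```

Request:
jog_arm(commands="-1 0 0 0 0 0 0; -1 0 0 0 0 0 0; -1 0 0 0 0 0 0; -1 0 0 0 0 0 0; -1 0 0 0 0 0 0")

```text
clock: 34.2
position: [0.6835, -0.1345, 0.0657]
ee_rot: [3.14, -0.075, 0.002]
force: [-0.6, -0.2, 0.9]
width: 1.002
```

```bash
python3 tip2.py .05
python3 - <<'E'
from fit import *
d=get("side"); print(fit(d,*OB["snut"])[0]); u,v=proj(d,[.683,-.1355,.006])[0].round().astype(int); print(u,v)
g=d["pixels"].max(2).astype(int)
for r in range(v-7,v+8): print(r,' '.join('%3d'%a for a in g[r,u-8:u+9]))
E
```

```text
[ 0.6835 -0.1345  0.0657] [-0.6 -0.2  0.9]
258 145 [ 0.746 -0.127  0.125] fingertip z on ray at pad face: 0.1227
259 149 [ 0.743 -0.124  0.112] fingertip z on ray at pad face: 0.1079
260 150 [ 0.74  -0.128  0.107] fingertip z on ray at pad face: 0.1043
261 151 [ 0.736 -0.126  0.104] fingertip z on ray at pad face: 0.1006
262 152 [ 0.733 -0.126  0.1  ] fingertip z on ray at pad face: 0.0969
263 152 [ 0.73  -0.126  0.1  ] fingertip z on ray at pad face: 0.097
264 150 [ 0.728 -0.139  0.101] fingertip z on ray at pad face: 0.1047
265 121 [ 0.723 -0.156  0.199] fingertip z on ray at pad face: 0.2098
287 20 [ 0.645 -0.117  0.537] fingertip z on ray at pad face: 0.5316
288 121 [ 0.645 -0.113  0.221] fingertip z on ray at pad face: 0.2118
289 108 [ 0.642 -0.122  0.262] fingertip z on ray at pad face: 0.2568
290 107 [ 0.64  -0.133  0.26 ] fingertip z on ray at pad face: 0.2603
291 109 [ 0.636 -0.121  0.259] fingertip z on ray at pad face: 0.2535
292 154 [ 0.634 -0.122  0.098] fingertip z on ray at pad face: 0.0924
293 153 [ 0.631 -0.12   0.103] fingertip z on ray at pad face: 0.0963
294 152 [
[... 614 characters left out ...]
  66 108 126 131 148 141 120 125  81  58  60  63  64
173  49  48  47  51  79 135 131 138 150 142 124 118  96  56  56  60  61
174  48  48  47  51  75 127 136 148 151 144 131 102  86  53  53  54  54
175  50  50  50  50  69 118 127 145 149 146 140 106  78  49  50  50  53
176  53  53  51  50  56  85 116 138 146 145 128  93  57  49  50  50  52
177  58  58  57  56  56  59  75 104 128 123  84  66  55  53  55  53  53
178  62  63  63  63  62  63  62  59  58  58  58  58  60  59  62  60  56
179  67  67  68  68  67  64  65  62  57  58  59  61  62  68  87  73  60
180  69  71  69  69  67  65  63  60  59  57  61  61  69 108 159 139  88
181  71  70  68  64  64  61  58  56  56  58  61  64  82 145 197 191 139
```

Nut has a vertex toward the camera, so its flats face ±x, matching the jaws. Descending.

Request:
jog_arm(commands="-1 0 -0.002 -0.1 0 0 0; -1 0 0 -0.1 0 0 0; -1 0 0 -0.055 0 0 0; -1 0 0 -0.018 0 0 0; -1 0 0 0 0 0 0")

```text
clock: 34.8
position: [0.6829, -0.1351, -0.0174]
ee_rot: [-3.14, 0.075, 0.001]
force: [0.2, -0.4, 0.6]
width: 1.0
```

Request:
jog_arm(commands="1 0 0 -0.006 0 0 0; 1 0 0 0 0 0 0; 1 0 0 0 0 0 0; 1 0 0 0 0 0 0; 1 0 0 0 0 0 0")

```text
clock: 35.3
position: [0.6833, -0.1353, -0.0185]
ee_rot: [3.141, -0.075, 0.001]
force: [0.4, 0.5, -1.2]
width: 0.618
```

Request:
jog_arm(commands="1 0 0 0 0 0 0; 1 0 0 0 0 0 0; 1 0 0 0 0 0 0; 1 0 0 0 0 0 0; 1 0 0 0 0 0 0")

```text
clock: 35.8
position: [0.6831, -0.1352, -0.019]
ee_rot: [-3.141, 0.075, 0.0]
force: [0.7, 0.2, -0.0]
width: 0.254
```

Request:
jog_arm(commands="1 0 0 0 0 0 0; 1 0 0 0.03 0 0 0; 1 0 0 0.08 0 0 0; 1 0 0 0.08 0 0 0; 1 0 0 0 0 0 0")

```text
clock: 36.3
position: [0.6859, -0.1353, 0.0425]
ee_rot: [3.14, -0.075, 0.01]
force: [0.7, -1.3, -0.3]
width: 0.253
```

Run:
```python
from fit import *
p=status.observe(); q=p["position"]; print(q,p["force"],p["width"])
for n in("side","top"):
    d=get(n); blobs(d,.03,.062,(q[0]-.018,q[0]+.018),(q[1]-.03,q[1]+.03),2); blobs(d,.005,.02,(q[0]-.018,q[0]+.018),(q[1]-.03,q[1]+.03),6)
```

```text
[ 0.68585948 -0.13526248  0.04254809] [ 0.72180502 -1.25992495 -0.28806017] 0.25304404962058924
```

Request:
jog_arm(commands="1 0 0 0.13 0 0 0; 1 0 0 0.13 0 0 0; 1 -0.06 0.14 0 0 0 0; 1 -0.06 0.14 0 0 0 0; 1 -0.06 0.14 0 0 0 0")

```text
clock: 36.9
position: [0.6278, -0.0082, 0.1154]
ee_rot: [-3.141, 0.077, 0.002]
force: [1.2, 1.3, -0.5]
width: 0.248
```

Request:
jog_arm(commands="1 -0.06 0.14 0 0 0 0; 1 -0.06 0.14 0 0 0 0; 1 -0.06 0.14 0 0 0 0; 1 -0.06 0.14 0 0 0 0; 1 -0.06 0.14 0 0 0 0")

```text
clock: 37.4
position: [0.5376, 0.2019, 0.1153]
ee_rot: [3.14, -0.076, -0.002]
force: [0.3, 0.9, 0.2]
width: 0.251
```

Request:
jog_arm(commands="1 -0.06 0.14 0 0 0 0; 1 -0.06 0.14 0 0 0 0; 1 -0.06 0.14 0 0 0 0; 1 -0.06 0.13 0 0 0 0; 1 0 0 0 0 0 0")

```text
clock: 37.9
position: [0.4618, 0.3728, 0.1158]
ee_rot: [-3.137, 0.06, 0.005]
force: [-0.5, 0.1, -0.1]
width: 0.249
```

Request:
jog_arm(commands="1 0 0 -0.1 0 0 0; 1 0 0 -0.12 0 0 0; 1 0 0 -0.05 0 0 0; 1 0 0 0 0 0 0; 1 0 0 0 0 0 0")

```text
clock: 38.4
position: [0.4673, 0.366, 0.0356]
ee_rot: [-3.141, 0.075, 0.0]
force: [0.8, -0.1, 0.1]
width: 0.251
```

Run:
```python
from fit import *
p=status.observe(); q=p["position"]; print(q,p["force"],p["width"])
d=get("side"); g=d["pixels"].max(2).astype(int); print("nut expect",proj(d,[[q[0],q[1]+.0138,q[2]+.019],[q[0],q[1],q[2]+.019]]))
u,v=proj(d,[.466,.366,.015])[0].round().astype(int); print(u,v)
for r in range(v-26,v+12): print(r,''.join('#' if a<70 else '+' if a<150 else '.' for a in g[r,u-16:u+17]))
blobs(d,.04,.2,(q[0]-.008,q[0]+.008),(q[1]-.03,q[1]+.03),2)
```

```text
[0.46733731 0.36597273 0.03563545] [ 0.80861708 -0.14516632  0.13105355] 0.25074995588260773
nut expect [[345.36074029 266.95060564]
 [345.25251656 263.33515142]]
345 275
249 ............+#++++++++++++++++...
250 ............+#++++++++++.........
251 ............+#++++++++#+.........
252 ............##++++++++#+.........
253 ............##++++++++++.........
254 ............##++++++++++.........
255 ............#+++++++++++.........
256 ............#+++++++++++.........
257 ............#+++.+++++++.........
258 ............+++++++++++..........
259 ............++++.++++++..........
260 ...........++++++++++++..........
261 ...........+++++..+++++..........
262 ...........+++++...++++..........
263 ............++++...++++..........
264 ..............+++..+.............
265 .................................
266 .................................
267 .................................
268 .................................
269 .................................
270 ..............++++...............
271 ..........+++######++............
272 .........++##########++..........
273 ........+##############+.........
274 .......+###############+.........
275 .......+################+........
276 ........################.........
277 ........+##############+.........
278 .........+#############+.........
279 ..........+##########+...........
280 ............++####++.............
281 .................................
282 .++..............................
283 ..+..............................
284 .............................+...
285 .................................
286 .................................
[348.1 231.2] 99 mean [0.4674 0.392  0.1784] min [0.46  0.384 0.155] max [0.475 0.396 0.2  ]
[347.8 242.8] 13 mean [0.4662 0.3938 0.1449] min [0.461 0.39  0.138] max [0.473 0.396 0.148]
[345.5 261.4] 59 mean [0.4671 0.3683 0.0632] min [0.461 0.353 0.054] max [0.474 0.379 0.07 ]
```

Pocket centre pixel (344.6,275.2) matches the prediction (345,275). Lowering.

Request:
jog_arm(commands="1 -0.003 0 -0.05 0 0 0; 1 0 0 -0.05 0 0 0; 1 0 0 -0.025 0 0 0; 1 0 0 0 0 0 0; 1 0 0 0 0 0 0")

```text
clock: 38.95
position: [0.4661, 0.3658, -0.0027]
ee_rot: [3.14, -0.075, -0.001]
force: [-0.3, 0.6, 1.1]
width: 0.254
```

Request:
jog_arm(commands="1 0 0 -0.008 0 0 0; 1 0 0 0 0 0 0; 1 0 0 0 0 0 0; 1 0 0 0 0 0 0; 1 0 0 0 0 0 0")

```text
clock: 39.45
position: [0.4663, 0.3659, -0.0046]
ee_rot: [-3.141, 0.075, -0.0]
force: [0.1, 0.3, -0.5]
width: 0.251
```

Request:
jog_arm(commands="1 0 0 -0.008 0 0 0; 1 0 0 0 0 0 0; 1 0 0 0 0 0 0; 1 0 0 0 0 0 0; 1 0 0 0 0 0 0")

```text
clock: 39.95
position: [0.4662, 0.3658, -0.0072]
ee_rot: [3.141, -0.075, 0.0]
force: [-0.1, 0.3, 0.5]
width: 0.249
```

Request:
jog_arm(commands="1 0 0 -0.004 0 0 0; 1 0 0 0 0 0 0; 1 0 0 0 0 0 0; 1 0 0 0 0 0 0; 1 0 0 0 0 0 0")

```text
clock: 40.45
position: [0.4662, 0.3658, -0.0084]
ee_rot: [3.141, -0.075, -0.0]
force: [0.2, -0.7, 0.3]
width: 0.257
```

Nut bottom is within about 1 mm of the floor; release and retreat upward.

Request:
jog_arm(commands="-1 0 0 0 0 0 0; -1 0 0 0 0 0 0; -1 0 0 0 0 0 0; -1 0 0 0.02 0 0 0; -1 0 0 0.06 0 0 0")

```text
clock: 40.95
position: [0.4653, 0.3649, 0.0148]
ee_rot: [3.139, -0.075, -0.003]
force: [-0.1, -0.3, 0.9]
width: 0.637
```

Request:
jog_arm(commands="-1 0 0 0.12 0 0 0; -1 0 0 0.15 0 0 0; -1 0 0 0.15 0 0 0; -1 0.12 0 0.05 0 0 0; -1 0.15 0 0 0 0 0")

```text
clock: 41.45
position: [0.5479, 0.3684, 0.1619]
ee_rot: [-3.136, 0.07, -0.008]
force: [0.8, 0.6, 0.2]
width: 1.0
```

Request:
jog_arm(commands="-1 0.15 0.03 0 0 0 0; -1 0.15 0.03 0 0 0 0; -1 0 0 0 0 0 0; -1 0 0 0 0 0 0; -1 0 0 0 0 0 0")

```text
clock: 41.95
position: [0.6359, 0.3843, 0.1568]
ee_rot: [-3.14, 0.073, 0.001]
force: [-0.9, 0.7, -0.4]
width: 1.003
```

Run:
```python
from fit import *
p=status.observe(); print(p["position"],p["force"],p["clock"],p["width"])
d=get("side"); crop(d,255,140,385,290,4,"pics/f1.png")
for nm,lo,x,y,R in(("wide",.06,.453,.070,.04),("narrow",.04,.463,.2957,.035),("lbolt",.04,.460,.2265,.03),("snut",.017,.466,.366,.03),("sbolt",.02,.653,-.023,.03),("lnut",.008,.656,.194,.03)):
    print(nm); blobs(d,lo,.12,(x-R,x+R),(y-R,y+R),4)
```

```text
[0.63589201 0.38429446 0.15684421] [-0.8993168   0.69514004 -0.3639289 ] 41.95 1.0028588004249337
wide
[348.9 192.3] 223 mean [0.4518 0.0777 0.0816] min [0.431 0.047 0.06 ] max [0.473 0.098 0.099]
narrow
[346.3 247. ] 172 mean [0.4634 0.3011 0.0553] min [0.447 0.28  0.04 ] max [0.48  0.318 0.07 ]
lbolt
[347.4 229.6] 53 mean [0.4591 0.2323 0.0606] min [0.453 0.227 0.04 ] max [0.465 0.238 0.082]
snut
[353.9 269.9] 14 mean [0.4426 0.3497 0.0185] min [0.437 0.341 0.017] max [0.45  0.36  0.021]
[345.7 273.3] 62 mean [0.4647 0.3685 0.0228] min [0.453 0.354 0.017] max [0.477 0.381 0.03 ]
[334. 275.] 5 mean [0.4947 0.3719 0.0189] min [0.495 0.362 0.017] max [0.495 0.38  0.02 ]
[338.1 279.7] 14 mean [0.4843 0.3885 0.0182] min [0.477 0.381 0.017] max [0.492 0.396 0.021]
[354.4 280.1] 8 mean [0.4425 0.3881 0.0179] min [0.438 0.383 0.017] max [0.446 0.393 0.019]
[350.  280.5] 6 mean [0.4538 0.3904 0.0184] min [0.451 0.388 0.017] max [0.456 0.392 0.02 ]
sbolt
lnut
[277.7 233.2] 76 mean [0.6553 0.1984 0.014 ] min [0.64  0.176 0.008] max [0.67  0.216 0.019]
```

View pics/f1.png

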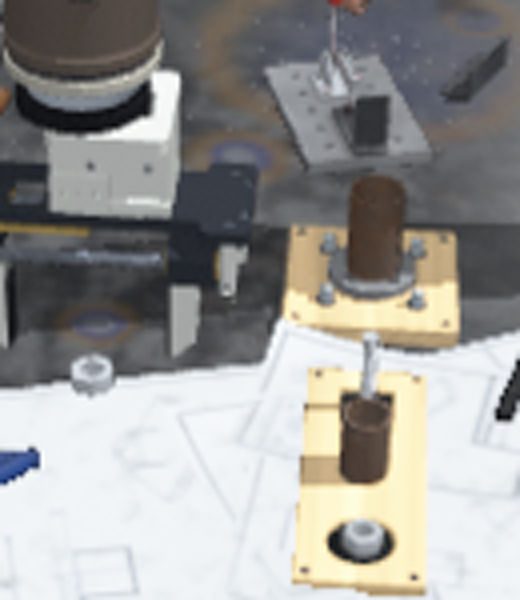

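All five parts are in place: wide pipe at crop (376,228), bolt (371,365), narrow pipe (366,440), nut (362,537) flat in the pocket. The gripper is clear of everything, so I'm handing in.

Run:
```python
from fit import *
from cell import arm
d=get("top"); print(fit(d,*OB["sbolt"])[0]); print(arm.sign_off())
```

```text
[ 0.65370399 -0.02265459]
the job is handed in; nothing more can be done
None
```

Both weld kits are made up and the job was handed in at about 42 s of the 136 s allowed.

- **Flanged-stub kit:** The flange lies flat between the four pins, and the wide pipe stands upright on it, within about 2 mm of centre.
- **Levelling-foot kit:** The narrow pipe is over the upright pin and the long bolt stands on its head in the square pocket. The small nut was let go about 1 mm above the pocket floor and lies flat in the round pocket.
- **Left alone:** The short bolt and the large nut measured within about 2 mm of their first positions. In the last side picture the gripper hid the short bolt, so I checked that one in the top camera.

- **Disagreement in the readings:** The fingertips were about 26 mm higher in the camera's depth than the reported tool-tip height. Moving to below zero on the reading without touching the bench confirmed this, and I worked every height with that offset.
- **Forces:** The highest wrist force I saw was about 23 N, when the wide pipe met the flange. The limit is 120 N.

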